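# Lock a die block under its keeper with a friction taper key

### The job

Take the flat-winged taper key from its stand and lower it into the socket of the keeper fixture, its wing between the four driving pins. Then press it down firmly but gently, with some 14 to 18 N and never more than 25 N lest you drive out the bushing, while you turn it so that the keeper bar swings round over the middle of the die block, and let go: the key must be wedged so well that it holds the bar there against its return spring. The die block stays in its nest.

Things in the scene. Friction and masses are not known exactly. Their poses are not given: they have to be found in the camera images.
- key_grip (a point): Where to grip the steel taper key: centre of its upper wing, 82 mm above its lower tip. The wing is an upright plate 52 mm long (this point's x) x 10 mm thick (y) x 50 mm high, from 44 to 94 mm above the tip; z is up. The key starts upright in its stand, a black tube 52 mm across and 56 mm high, with the wing resting on the rim; lift it 50 mm to be clear.
- key_tip (a point): Centre of the lower tip of the key (160 g), on the shank axis. The round shank tapers 9 degrees a side, radius 6 mm at the tip, 11.7 mm at 36 mm above it; then a neck of 8.5 mm radius up to the wing.
- fixture: The aluminium keeper fixture, fixed to the worktop: base plate 172 x 84 x 12 mm, the socket at one end, the nest with the die block at the other. Origin on the table on the socket's vertical axis; x points from the socket to the nest (nest centre 85 mm away), z up.
- socket_mouth (a point): On the socket axis, 54 mm above the table, at the top of the keeper's hub ring (hole radius 14.5 mm), through which the shank passes into the tapered bore of four sprung jaws. The shank first touches the jaws with its tip about 22 mm above the table, 3 mm more or less from socket to socket (feel for it), then wedges 4 to 8 mm deeper as it is pressed and turned together.
- keeper (a joint): Angle of the swing keeper, rad, anticlockwise from above. 0: its start, bar off to the side. 1.2: bar (14 mm wide, reaching 118 mm from the socket axis, 47 to 54 mm above the table, clear of the block) over the middle of the block, along the fixture's x. 1.5: far stop. A spring pulls it back with 0.14 N m at 0, 0.18 at 1.2. Turning the pressed key takes 0.3 to 0.7 N m.
- bushing_rim (a point): Brass bushing of the socket, which carries the four jaws, on the socket axis 32 mm above the table. It is a press fit in the fixture and slips down if the key is pushed down with more than 25 N: it must stay where it is. 14 to 18 N, kept up through the whole turn, wedge the key well (it sinks 3 to 5 mm over the turn: follow it down); pressing before or after the turn alone does not.
- keeper_slot (a point): Top of the slot between the keeper's four upright round-headed driving pins (8 mm across), on the socket axis, 76 mm above the table. x runs along the slot and turns with the keeper. The pin pairs stand 42 mm apart along x and leave 13 mm for the 10 mm wing, so the key turns about 0.07 rad before it drives the keeper.
- block_center (a point): Centre of the body of the aluminium die block, 45 x 60 x 28 mm with small dowel pins on top, lying in the nest of the fixture.
- nest_center (a point): Where the die block's centre belongs in the nest: fixed to the fixture, 85 mm from the socket axis along the fixture's x, 26 mm above the table.
Not all that is in view belongs to the job. Leave any green look-alike of the part that bears key_grip alone.

How it is judged:
On the way, in this order (a step that is already met when the one before it is completed fails the run):
1. the key's tip stands in the socket, on its axis, before the keeper has been turned (z of key_tip in the frame of fixture below 0.032 m and horizontal distance between key_tip and socket_mouth below 0.005 m and value of joint keeper below 0.5 rad), for 0.1 s.
2. the key has turned the keeper bar over the die block (value of joint keeper above 1 rad), for 0.2 s.
At the end, for the whole second after the job is handed in: The keeper stays by itself between 1.0 and 1.4 rad (bar over the block), held by the key, which stands upright (0.12 rad) in the socket, tip within 5 mm of its axis and under 25 mm above the table; the die block is within 6 mm of its place in the nest (value of joint keeper between 1 and 1.4 rad and horizontal distance between key_tip and socket_mouth below 0.005 m and z of key_tip in the frame of fixture below 0.025 m and angle between key_tip's own z axis and vertical below 0.12 rad and distance between block_center and nest_center below 0.006 m); the robot touches nothing.
It fails at once if the socket's bushing is driven down by more than 1.5 mm (it slips when the key is pushed down with more than 25 N) (distance of bushing_rim from where it was at the start of the episode above 0.0015 m).
It fails at once if the die block is pushed out of its nest (over 12 mm from its place) (distance between block_center and nest_center above 0.012 m).
It also fails if it takes over 54 s, if anything falls off the work surface, if the arm or the gripper's body presses on something with over 40 N, if the wrist force passes 120 N, or if a joint passes its speed limit or range.

### The arm

A 6-joint arm with a two-finger parallel gripper is mounted at the origin on a cart in front of the work surface, level with it; the furniture and walls round the work are solid. World frame = base frame: x ahead of the robot, y to its left, z up, the work surface at z = 0. Lengths are in m, angles in rad, forces in N, time in s.
With the tool pointing down it reaches from about 0.4 to 0.825 m from the base axis. Payload 7 kg.
Tool frame: the origin (TCP) lies midway between the tips of the shut fingers; the grasp point (between the pads) lies 19 mm behind it; y points along the fingers, z is the direction in which the jaws open and shut, and the axes are right-handed (so a half turn about y gives the same grasp; the last joint's range is limited). The gripper opens to 88 mm and grips with 3 to 60 N. Pads are 19 mm wide; open, the fingers measure 130 mm over their backs; the gripper's body (78 mm by 193 mm) begins 47 mm behind the grasp point.
Start: joints at [1.388, 0.359, 0.012, 0, -1.224, -0.288], TCP at [0.306, 0.602, 0.227] pointing down, gripper open.
Joint ranges: [-3.07, 3.07], [-1.43, 2.12], [-1.02, 1.25], [-3.03, 1.67], [-3.05, -0], [-3.03, 3.03]. Speed limits (rad/s): [2.39, 2.39, 3.01, 3.14, 3.14, 3.14].

### API

Orientations are given as [roll, pitch, yaw] about the fixed x, y, z axes, in that order (R = Rz(yaw) Ry(pitch) Rx(roll)).
In Python, from station import arm gives the robot as it stands.
- The arm moves only by the tool move_arm, never from a script. Its argument "deltas" is a list of rows, each an object with "dp": the shift along the tool's x, y, z in mm, a list of three; "rotation": the turn, a rotation vector about the tool's x, y, z in degrees, a list of three. A call has 1 to 5 rows; each row shifts and turns the pose as measured when the row begins, along the tool's axes as they then stand; what a row does not reach is not made up. A row lasts 1/12 s, in which the tool goes at most 41.7 mm and 7.16 degrees, less where a joint would pass 70% of its speed; a pose out of reach is approached as far as the arm can. A call is refused whole if a number of a shift passes 41.7 or a number of a turn 7.16, either way. A call with a gripper value outside its range is refused whole. "jaw" is the closure in counts, from 0 (fully open) to 255 (shut), set as the call begins (left out, the last holds). The fingers move at their own pace and stop on an object; "squeeze" is the grip in N (left out, the last holds). Time passes only in rows, so rows that do not move let the fingers close. It gives the time, the measured TCP pose, the force and the opening at its end, in the units of the state.
- arm.get_state(): the state, without advancing time (a new reading comes with each control period).
- arm.grab_frame(name): name is "side" or "top"; returns a dict with "pixels" (480x640x3 uint8, red, green, blue), "z_map" (480x640 float32, m along the optical axis (not along the pixel's ray), 0 where there is no reading), "fx", "fy", "cx", "cy" (pixels), "cam_to_world" (4x4, takes a point from camera to world coordinates). Camera axes: x right, y down, z forward; pixel columns grow to the right and rows downward; lengths in m; the calibration is good to about 2 mm. A picture is of the moment at which its call begins.
- arm.job_done(): hands the job in, once; it reports no verdict.
The state is a dict: "t": time; "q": joint angles; "qd": joint speeds; "joint_efforts": joint torques, N m; "eef_pos": TCP position; "ee_rot": TCP orientation; "force": force on the tool from outside, world axes, zero at the start; "moment": the same for the moment, N m; "width": finger opening in m.
Only numpy, scipy, OpenCV 4.12 (cv2) and the standard library are available. Lean on these libraries where they do the work, as an engineer would, in place of code of your own. Each camera call takes 0.05 s, during which the arm holds its last target.

## Working session

There is one attempt and no reset: what is moved stays moved. The work goes in short steps, Python scripts to look and compute and a tool call to move; the robot and the scene stay as the last step left them, time stands still between calls to the robot, and variables do not carry over. Pictures are saved under pics/ and viewed, and the job is handed in when it is done.

Besides the shell and the picture viewer there is one more tool, called as name(argument=value, ...) on one line, values as JSON. move_arm: Moves the arm, as the interface text tells. Its arguments: {"type":"object","properties":{"deltas":{"type":"array","items":{"type":"object","properties":{"dp":{"type":"array","items":{"type":"number"}},"rotation":{"type":"array","items":{"type":"number"}}}}},"jaw":{"type":"number"},"squeeze":{"type":"number"}},"required":["deltas"]}

```bash
ls; mkdir -p pics; python3 - <<'E'
from station import arm
import cv2, numpy as np
print(arm.get_state())
for n in ("side","top"):
    f=arm.grab_frame(n)
    cv2.imwrite(f"pics/{n}0.png",f["pixels"][:,:,::-1])
    np.savez(f"{n}0.npz",**f)
    print(n,f["fx"],f["fy"],f["cx"],f["cy"],np.round(f["cam_to_world"],4).tolist())
E
```

```text
pics
{'t': 0.0, 'q': array([ 1.38812558e+00,  3.59375571e-01,  1.10782361e-02, -3.33185519e-04,
       -1.22408398e+00, -2.88076378e-01]), 'qd': array([-5.66784759e-05,  8.08219174e-04, -2.71189220e-03, -1.02005491e-03,
       -5.99986664e-04, -1.29960026e-04]), 'joint_efforts': array([ 1.77774906e-03, -5.82714343e+01,  2.93049037e+01,  6.99712291e+00,
        6.75340460e-03, -1.81191276e-04]), 'eef_pos': array([0.30597303, 0.60113851, 0.22564148]), 'ee_rot': array([-1.56918766e+00,  1.50039260e-04,  2.67073219e+00]), 'force': array([ 0.72230469, -0.46263252, -0.16726583]), 'moment': array([ 0.03587011,  0.01215068, -0.01940878]), 'width': 0.08771129536863762}
side 607.2629249968045 607.2629249968045 319.8293234450558 239.64475306006014 [[0.9869, -0.0893, 0.1345, 0.3655], [-0.1599, -0.4255, 0.8907, -0.6596], [-0.0223, -0.9006, -0.4342, 0.5584], [0.0, 0.0, 0.0, 1.0]]
top 515.227368587919 515.227368587919 320.5954951464143 245.95504434106292 [[0.0095, -0.9983, 0.0572, 0.4649], [-1.0, -0.0093, 0.0024, 0.3511], [-0.0018, -0.0572, -0.9984, 1.0425], [0.0, 0.0, 0.0, 1.0]]
```

View pics/side0.png

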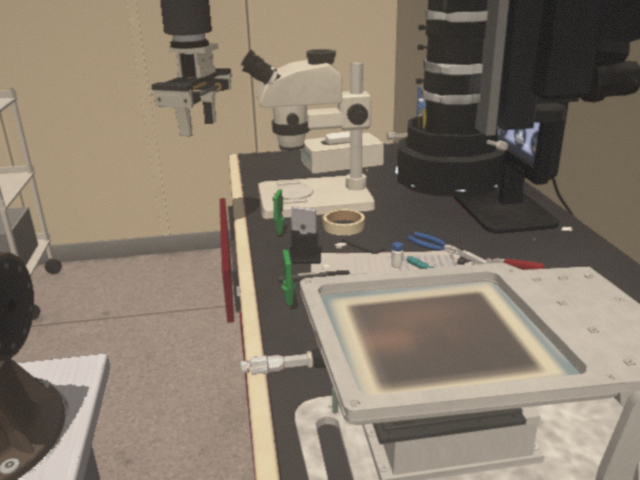

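View pics/top0.png

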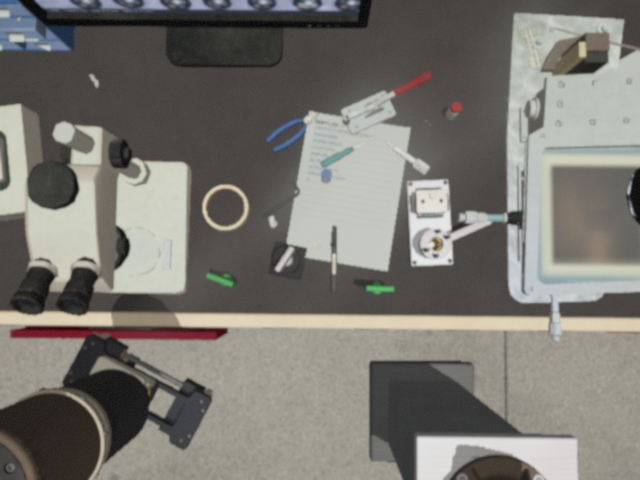

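```bash
cat > h.py <<'E'
import numpy as np, cv2
def load(n):
    d=np.load(n); return {k:d[k] for k in d.files}
def pts(f):
    z=f["z_map"]; v,u=np.mgrid[0:480,0:640]
    P=np.stack([(u-f["cx"])/f["fx"]*z,(v-f["cy"])/f["fy"]*z,z],-1)
    T=f["cam_to_world"]; return P@T[:3,:3].T+T[:3,3]
def ray(f,u,v,z):
    T=f["cam_to_world"]; d=T[:3,:3]@np.array([(u-f["cx"])/f["fx"],(v-f["cy"])/f["fy"],1]); o=T[:3,3]
    return o+d*(z-o[2])/d[2]
def proj(f,p):
    T=f["cam_to_world"]; c=T[:3,:3].T@(np.asarray(p)-T[:3,3]); return np.array([c[0]/c[2]*f["fx"]+f["cx"],c[1]/c[2]*f["fy"]+f["cy"]])
def crop(f,u0,v0,u1,v1,name,s):
    c=f["pixels"][v0:v1,u0:u1,::-1]; cv2.imwrite(name,cv2.resize(np.ascontiguousarray(c),None,fx=s,fy=s,interpolation=cv2.INTER_CUBIC))
E
python3 - <<'E'
from h import *
f=load("top0.npz"); s=load("side0.npz")
a=crop(f,255,230,320,290,"pics/key0.png",8)
crop(f,400,170,530,275,"pics/fix0.png",6)
crop(s,260,180,360,270,"pics/keys0.png",7)
P=pts(f)
for u,v in [(283,258),(288,252),(278,265),(434,242),(431,203),(450,180),(470,228),(415,205),(360,250)]: print(u,v,P[v,u].round(4))
E
```

```text
283 258 [0.496  0.4216 0.1042]
288 252 [0.5069 0.4125 0.107 ]
278 265 [0.4831 0.4305 0.1056]
434 242 [0.5337 0.1273 0.0158]
431 203 [0.6088 0.1379 0.0384]
450 180 [6.618e-01 9.090e-02 3.000e-04]
470 228 [0.5584 0.0674 0.0577]
415 205 [0.6064 0.1668 0.0252]
360 250 [0.5171 0.2738 0.0013]
```

View pics/key0.png

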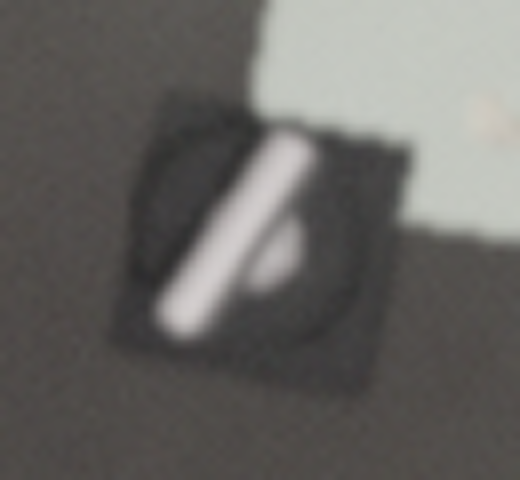

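View pics/fix0.png

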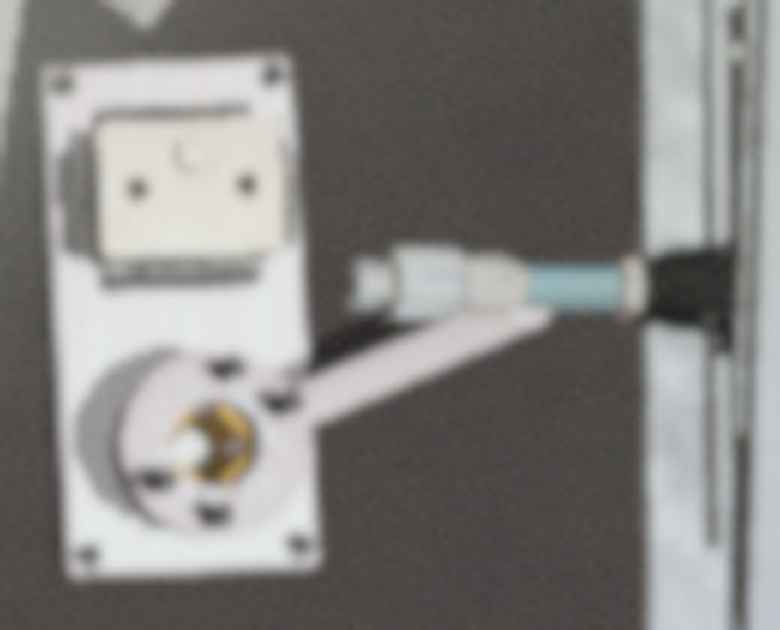

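View pics/keys0.png

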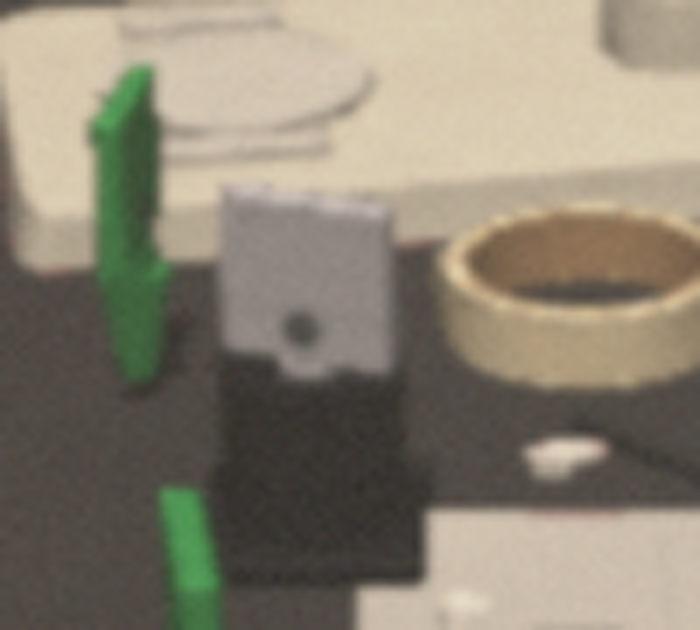

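```bash
python3 - <<'E'
from h import *
f=load("top0.npz"); s=load("side0.npz")
P=pts(f)
print("side px of socket",proj(s,[0.535,0.125,0.05]))
# key
px=f["pixels"].astype(int)
m=np.zeros((480,640),np.uint8); m[240:280,268:300]=((P[240:280,268:300,2]>0.09)).astype(np.uint8)
print("key depth pix",m.sum(), np.median(P[m>0][:,2]), P[m>0][:,:2].mean(0))
g=px.min(2)
m2=np.zeros((480,640),np.uint8); m2[240:280,268:297]=(g[240:280,268:297]>130)
n,l,st,c=cv2.connectedComponentsWithStats(m2); print(st[1:],c[1:])
hsvg=cv2.cvtColor(f["pixels"],cv2.COLOR_RGB2HSV)
# heights map over fixture
np.set_printoptions(linewidth=250)
print((P[214:264:2,410:500:2,2]*1000).round().astype(int))
E
```

```text
side px of socket [354.06043195 309.79409369]
key depth pix 173 0.10555354616385904 [0.49515831 0.41852851]
[[287 240  10   6  53]
 [275 246  19  26 203]] [[291.81132075 242.18867925]
 [284.95073892 259.13300493]]
[[ 14  11  13 ... 118 118 118]
 [ 13  11  10 ... 121 118 121]
 [ 12  14  10 ... 122 122 121]
 ...
 [  4  16  12 ...  -3   0   1]
 [  2  11  15 ...   1  -2  -1]
 [  8  13  15 ...   1   2  -2]]
```

```bash
python3 - <<'E'
from h import *
f=load("top0.npz"); P=pts(f)
crop(f,408,214,464,268,"pics/fix1.png",11)
for u,v in [(459,217),(462,217),(470,217),(480,217),(490,217),(500,217),(510,218)]: print(u,v,P[v,u].round(3))
Z=P[200:235,450:530,2]; m=Z>0.08; Q=P[200:235,450:530][m]; print(Q.min(0),Q.max(0))
v=np.array([f["z_map"]>0]); 
Q=P[(P[...,2]>0.08)&(P[...,1]<0.2)&(P[...,0]>0.4)&(P[...,0]<0.7)]; 
for y0 in np.arange(-.1,.2,.02):
    q=Q[(Q[:,1]>y0)&(Q[:,1]<y0+.02)]; 
    if len(q): print(round(y0,2),len(q),q.min(0).round(3),q.max(0).round(3))
E
```

```text
459 217 [0.573 0.104 0.117]
462 217 [0.572 0.101 0.125]
470 217 [0.572 0.086 0.123]
480 217 [0.572 0.068 0.124]
490 217 [0.573 0.048 0.116]
500 217 [0.573 0.031 0.12 ]
510 218 [0.571 0.016 0.126]
[ 0.46489788 -0.01708135  0.08601853] [0.59746781 0.35111798 1.04246492]
-0.1 1791 [ 0.442 -0.1    0.16 ] [ 0.7   -0.08   0.185]
-0.08 2481 [ 0.4  -0.08  0.11] [ 0.7   -0.06   0.377]
-0.06 1843 [ 0.4   -0.06   0.111] [ 0.7   -0.04   0.377]
-0.04 1741 [ 0.439 -0.04   0.161] [ 0.7   -0.02   0.185]
-0.02 1517 [ 0.437 -0.02   0.086] [ 0.7   -0.     0.184]
0.0 1485 [0.437 0.    0.114] [0.7   0.02  0.184]
0.02 98 [0.564 0.02  0.113] [0.582 0.04  0.128]
0.04 75 [0.567 0.04  0.116] [0.58  0.059 0.124]
0.06 113 [0.563 0.06  0.116] [0.584 0.08  0.128]
0.08 130 [0.563 0.08  0.109] [0.583 0.1   0.129]
0.1 33 [0.567 0.1   0.112] [0.58  0.106 0.125]
```

View pics/fix1.png

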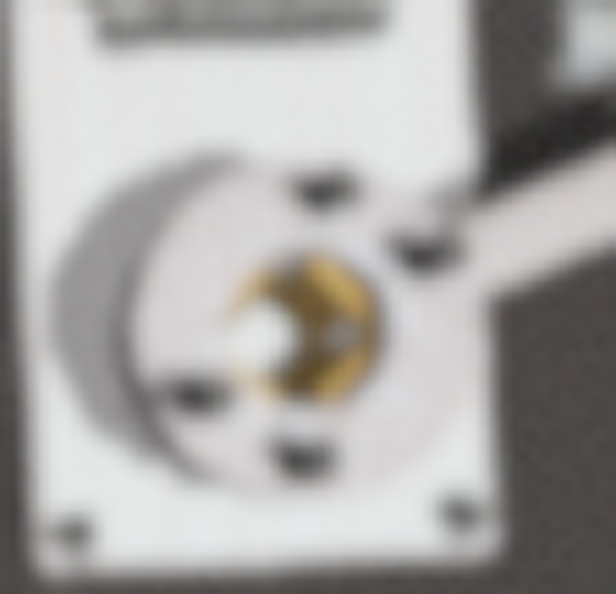

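```bash
python3 - <<'E'
from h import *
f=load("top0.npz")
s=8
u0,v0,u1,v1=408,170,520,268
im=f["pixels"][v0:v1,u0:u1]
big=cv2.resize(im,None,fx=s,fy=s,interpolation=cv2.INTER_CUBIC)
def tof(p): p=np.asarray(p,float); return (p+.5)/s-.5+[u0,v0]
g=cv2.cvtColor(big,cv2.COLOR_RGB2GRAY)
m=(g<110).astype(np.uint8)
n,l,st,c=cv2.connectedComponentsWithStats(m)
for i in range(1,n):
    if 60<st[i,4]<6000: 
        p=tof(c[i]); w=ray(f,*p,.065); print("dark",st[i],p.round(2),w.round(4), ray(f,*p,.012).round(4))
hsv=cv2.cvtColor(big,cv2.COLOR_RGB2HSV)
# plate
mp=(g>150).astype(np.uint8)
n,l,st,c=cv2.connectedComponentsWithStats(mp)
print([ (st[i],c[i].round()) for i in range(1,n) if st[i,4]>3000])
cv2.imwrite("pics/m.png",np.hstack([m*255,mp*255])[:, :1600][::2,::2])
# hole: saturated
mh=((hsv[...,1]>70)&(g<220)).astype(np.uint8)*255
cv2.imwrite("pics/mh.png",cv2.resize(np.hstack([g,mh]),None,fx=.44,fy=.44))
E
```

```text
dark [ 46 249  13  52 338] [414.28 203.71] [0.6033 0.1754 0.065 ] [0.6108 0.1659 0.012 ]
dark [222 485  27  15 315] [436.85 231.01] [0.5514 0.1325 0.065 ] [0.5561 0.1207 0.012 ]
dark [293 530  32  17 437] [446.14 236.75] [0.5406 0.1149 0.065 ] [0.5447 0.1021 0.012 ]
dark [ 201  552   46   87 2199] [435.65 243.98] [0.5267 0.1349 0.065 ] [0.53   0.1232 0.012 ]
dark [126 632  30  18 394] [425.14 249.57] [0.5159 0.1549 0.065 ] [0.5186 0.1443 0.012 ]
dark [ 98 638  10  12  65] [420.35 249.99] [0.515 0.164 0.065] [0.5177 0.1538 0.012 ]
dark [206 679  28  17 356] [434.86 255.39] [0.505  0.1365 0.065 ] [0.5071 0.1248 0.012 ]
[(array([  796,     0,   100,   336, 30670], dtype=int32), array([844., 160.])), (array([     0,     75,    795,    694, 236302], dtype=int32), array([243., 419.])), (array([  798,   437,    98,   347, 26982], dtype=int32), array([840., 619.]))]
```

View pics/m.png

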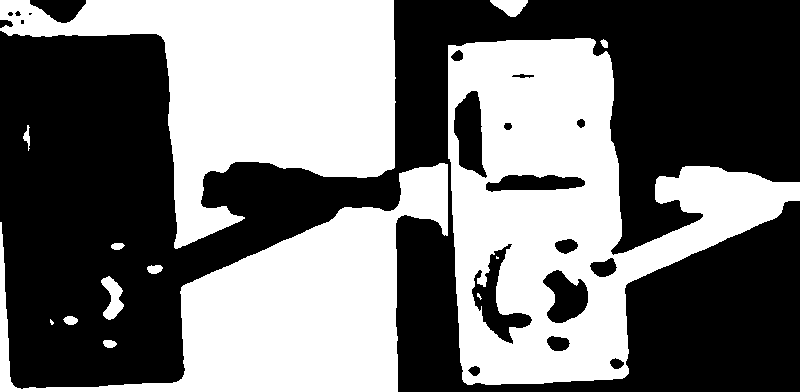

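View pics/mh.png

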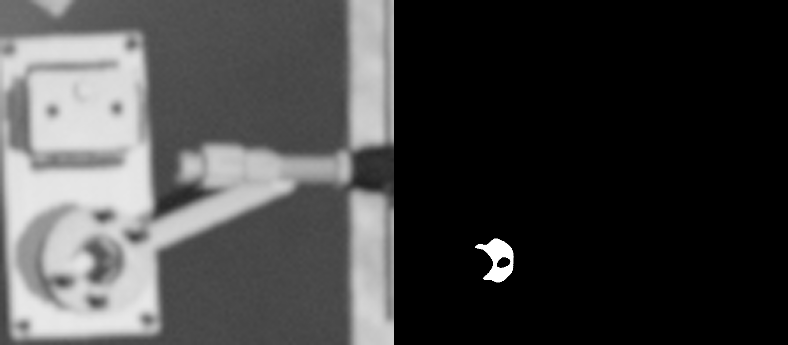

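```bash
python3 - <<'E'
from h import *
f=load("top0.npz")
s=8
u0,v0,u1,v1=400,170,470,268
im=f["pixels"][v0:v1,u0:u1]
big=cv2.resize(im,None,fx=s,fy=s,interpolation=cv2.INTER_CUBIC)
def tof(p): p=np.asarray(p,float); return (p+.5)/s-.5+[u0,v0]
g=cv2.cvtColor(big,cv2.COLOR_RGB2GRAY)
W=[]
for t in (150,165):
  n,l,st,c=cv2.connectedComponentsWithStats((g<t).astype(np.uint8))
  for i in range(1,n):
    if 80<st[i,4]<3000: p=tof(c[i]); print(t,st[i],p.round(2),ray(f,*p,.012).round(4), ray(f,*p,.054).round(4),ray(f,*p,.065).round(4))
# plate outline, minAreaRect after cutting bar
mp=(g>140).astype(np.uint8)
mp=cv2.morphologyEx(mp,cv2.MORPH_CLOSE,np.ones((45,45)))
# edges by rows: left edge and bottom edge fit lines
E=[]
for r in range(30,740,1):
    row=np.where(mp[r]>0)[0]
cs,_=cv2.findContours(mp,cv2.RETR_EXTERNAL,cv2.CHAIN_APPROX_NONE)
cc=max(cs,key=cv2.contourArea)[:,0]
W=np.array([ray(f,*tof(p),.012)[:2] for p in cc])
np.save("W.npy",W); 
# right edge of plate via rows
print(W.min(0),W.max(0))
E
```

```text
150 [ 70 101  24  20 359] [409.87 183.44] [0.6519 0.1747 0.012 ] [0.6442 0.1819 0.054 ] [0.6422 0.1838 0.065 ]
150 [193 149  42   5 172] [426.39 188.44] [0.642  0.1415 0.012 ] [0.6348 0.15   0.054 ] [0.6329 0.1522 0.065 ]
150 [322 238  15  17 203] [440.7  200.29] [0.6182 0.1127 0.012 ] [0.612  0.1224 0.054 ] [0.6103 0.125  0.065 ]
150 [176 245  15  15 179] [422.43 201.05] [0.6164 0.1495 0.012 ] [0.6102 0.1577 0.054 ] [0.6086 0.1599 0.065 ]
150 [278 478  45  29 947] [437.03 230.95] [0.5562 0.1203 0.012 ] [0.5525 0.1297 0.054 ] [0.5515 0.1322 0.065 ]
150 [ 349  516   51   37 1328] [446.44 236.45] [0.5454 0.1015 0.012 ] [0.5421 0.1117 0.054 ] [0.5412 0.1143 0.065 ]
150 [113 570  16  18 174] [414.61 241.77] [0.5341 0.1653 0.012 ] [0.5313 0.1729 0.054 ] [0.5305 0.1749 0.065 ]
150 [117 592  12  19 102] [414.84 244.79] [0.528  0.1648 0.012 ] [0.5254 0.1724 0.054 ] [0.5248 0.1744 0.065 ]
150 [ 262  672   44   30 1014] [435.02 255.33] [0.5073 0.1245 0.012 ] [0.5055 0.1338 0.054 ] [0.5051 0.1362 0.065 ]
150 [388 717  27  21 406] [449.61 260.35] [0.4975 0.0954 0.012 ] [0.4962 0.1058 0.054 ] [0.4958 0.1086 0.065 ]
150 [105 732  23  19 326] [414.13 262.16] [0.4932 0.1663 0.012 ] [0.4921 0.1738 0.054 ] [0.4918 0.1758 0.065 ]
165 [ 127  142  192   23 2037] [427.19 188.45] [0.642  0.1399 0.012 ] [0.6348 0.1485 0.054 ] [0.6329 0.1507 0.065 ]
165 [319 235  21  23 370] [440.7  200.31] [0.6182 0.1127 0.012 ] [0.6119 0.1225 0.054 ] [0.6103 0.125  0.065 ]
165 [173 242  21  21 349] [422.43 201.04] [0.6164 0.1495 0.012 ] [0.6102 0.1577 0.054 ] [0.6086 0.1599 0.065 ]
165 [ 275  476   51   33 1274] [437.03 230.94] [0.5563 0.1203 0.012 ] [0.5525 0.1297 0.054 ] [0.5516 0.1322 0.065 ]
165 [ 260  669   49   35 1359] [435.03 255.28] [0.5074 0.1245 0.012 ] [0.5056 0.1337 0.054 ] [0.5052 0.1361 0.065 ]
[0.48261139 0.05507232] [0.68046886 0.19554189]
```

```bash
python3 - <<'E'
from h import *
f=load("top0.npz")
s=8
u0,v0,u1,v1=400,170,470,268
im=f["pixels"][v0:v1,u0:u1]
big=cv2.resize(im,None,fx=s,fy=s,interpolation=cv2.INTER_CUBIC)
def tof(p): p=np.asarray(p,float); return (p+.5)/s-.5+[u0,v0]
b=cv2.GaussianBlur(big,(0,0),5).astype(int)
d=b[...,0]-b[...,1]
print(np.percentile(d,[5,25,50,75,95]))
dd=np.clip((d+5)*12,0,255).astype(np.uint8)
cv2.imwrite("pics/rg.png",np.hstack([dd[400:],cv2.cvtColor(big,cv2.COLOR_RGB2GRAY)[400:]])[::1,:1120][:, :])
# hole right/top/bottom edges : radial search from approx centre
g=cv2.cvtColor(big,cv2.COLOR_RGB2GRAY).astype(float); g=cv2.GaussianBlur(g,(0,0),3)
c=(np.array([435,243.2])-[u0,v0]+.5)*s-.5
E=[]
for a in np.radians(np.arange(-100,101,5)):
    r=np.arange(30,85); x=c[0]+r*np.cos(a); y=c[1]+r*np.sin(a)
    pr=cv2.remap(g.astype(np.float32),x.astype(np.float32)[None],y.astype(np.float32)[None],1)[0]
    k=np.argmax(np.diff(pr)); E.append([np.degrees(a),r[k],np.diff(pr)[k]])
    
E=np.array(E); print(E.round(1).tolist())
R=14.5/((1.0425-.054)/515.2*1000)*8; print("expected r",R)
from scipy.optimize import least_squares
A=np.radians(E[:,0]); X=c[0]+E[:,1]*np.cos(A); Y=c[1]+E[:,1]*np.sin(A)
sol=least_squares(lambda p:np.hypot(X-p[0],Y-p[1])-p[2],[*c,R],loss="soft_l1"); print(sol.x, tof(sol.x[:2]), ray(f,*tof(sol.x[:2]),.054))
E
```

```text
[-3.  1.  3.  4.  5.]
[[-100.0, 51.0, 4.2], [-95.0, 50.0, 4.1], [-90.0, 51.0, 3.9], [-85.0, 52.0, 3.4], [-80.0, 36.0, 3.1], [-75.0, 33.0, 3.6], [-70.0, 33.0, 3.7], [-65.0, 31.0, 4.0], [-60.0, 30.0, 4.2], [-55.0, 31.0, 4.2], [-50.0, 30.0, 4.2], [-45.0, 31.0, 4.0], [-40.0, 30.0, 4.0], [-35.0, 30.0, 4.0], [-30.0, 61.0, 3.8], [-25.0, 62.0, 4.2], [-20.0, 62.0, 4.6], [-15.0, 62.0, 5.0], [-10.0, 61.0, 5.2], [-5.0, 62.0, 5.3], [0.0, 61.0, 5.2], [5.0, 62.0, 5.0], [10.0, 63.0, 5.0], [15.0, 61.0, 4.8], [20.0, 61.0, 4.7], [25.0, 63.0, 4.6], [30.0, 63.0, 4.5], [35.0, 65.0, 4.4], [40.0, 63.0, 4.4], [45.0, 64.0, 4.3], [50.0, 64.0, 3.9], [55.0, 38.0, 3.8], [60.0, 38.0, 3.7], [65.0, 39.0, 3.8], [70.0, 41.0, 3.6], [75.0, 54.0, 4.1], [80.0, 55.0, 5.1], [85.0, 54.0, 5.7], [90.0, 54.0, 6.1], [95.0, 53.0, 6.3], [100.0, 53.0, 6.0]]
expected r 60.45847243297927
[300.48775184 598.59036809  44.75325076] [437.12346898 244.38629601] [0.52661643 0.12964285 0.054     ]
```

View pics/rg.png

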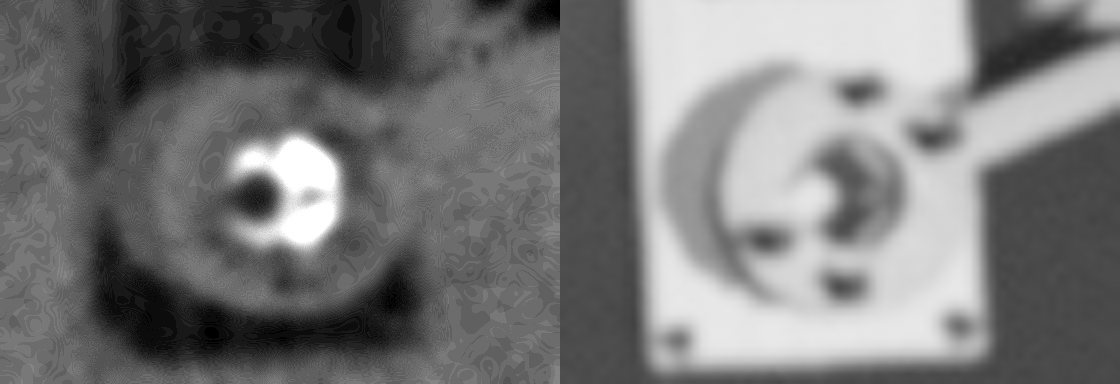

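```bash
python3 - <<'E'
from h import *
f=load("top0.npz"); side=load("side0.npz")
s=8
u0,v0,u1,v1=262,234,302,284
big=cv2.resize(f["pixels"][v0:v1,u0:u1],None,fx=s,fy=s,interpolation=cv2.INTER_CUBIC)
def tof(p): p=np.asarray(p,float); return (p+.5)/s-.5+[u0,v0]
g=cv2.cvtColor(big,cv2.COLOR_RGB2GRAY)
for t in (120,140,160,180):
    m=(g>t).astype(np.uint8)
    m=cv2.morphologyEx(m,cv2.MORPH_OPEN,np.ones((9,9)))
    n,l,st,c=cv2.connectedComponentsWithStats(m)
    i=l[int((258-v0)*s),int((283-u0)*s)]
    if i==0: print(t,"none");continue
    cs,_=cv2.findContours((l==i).astype(np.uint8),0,1); r=cv2.minAreaRect(cs[0])
    bx=cv2.boxPoints(r); W=np.array([ray(f,*tof(p),.106)[:2] for p in bx])
    e=[np.linalg.norm(W[k]-W[(k+1)%4]) for k in range(4)]
    k=int(np.argmax(e)); d=W[(k+1)%4]-W[k]
    print(t,W.mean(0).round(4),np.round(e,4),np.degrees(np.arctan2(d[1],d[0])))
cv2.imwrite("pics/keyg.png",cv2.resize(big[:,:,::-1],None,fx=1.4,fy=1.4))
from station import arm
from scipy.spatial.transform import Rotation as Ro
st=arm.get_state(); print(Ro.from_euler("xyz",st["ee_rot"]).as_matrix().round(3))
E
```

```text
120 [0.5059 0.4095] [0.0799 0.0333 0.0799 0.0332] -19.029088139570238
140 [0.4923 0.4157] [0.0521 0.0199 0.0521 0.0199] -32.96970556837333
160 [0.4948 0.4195] [0.0505 0.0091 0.0505 0.009 ] -32.65878041012914
180 none
[[-0.891 -0.001 -0.454]
 [ 0.454 -0.001 -0.891]
 [-0.    -1.     0.001]]
```

View pics/keyg.png

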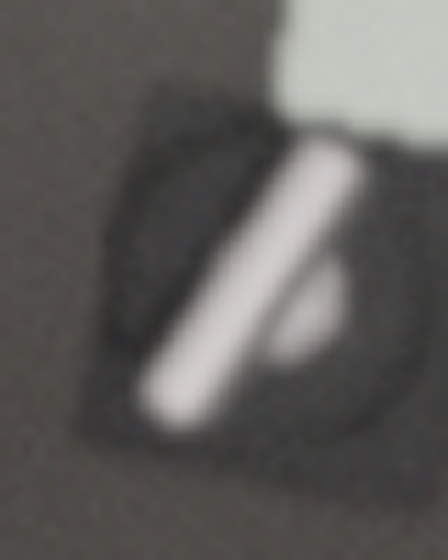

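```bash
cat > go.py <<'E'
import sys,numpy as np
from station import arm
from scipy.spatial.transform import Rotation as Ro
st=arm.get_state()
R=Ro.from_euler("xyz",st["ee_rot"]).as_matrix()
print("t",round(st["t"],2),"tcp",(st["eef_pos"]*1000).round(1),"F",st["force"].round(2),"M",st["moment"].round(2),"w",round(st["width"]*1000,1),"q",st["q"].round(2))
y=np.degrees(np.arctan2(R[1,2],R[0,2])); print("jaw yaw",y.round(2),"tool y",R[:,1].round(4))
if len(sys.argv)>1:
    x,yy,z,yaw=map(float,sys.argv[1:5])
    d=R.T@(np.array([x,yy,z])-st["eef_pos"]*1000)
    a=np.radians(yaw); zt=np.array([np.cos(a),np.sin(a),0]); yt=np.array([0,0,-1.]); xt=np.cross(yt,zt)
    T=np.stack([xt,yt,zt],1)
    print("dp",d.round(1),"rot deg",np.degrees(Ro.from_matrix(R.T@T).as_rotvec()).round(2))
E
python3 go.py 494.8 419.5 180 -122.7
```

```text
t 0.1 tcp [306.  601.2 225.7] F [-0.1   0.4  -0.04] M [-0.    0.01  0.03] w 87.6 q [ 1.39  0.36  0.01 -0.   -1.22 -0.29]
jaw yaw -116.98 tool y [-6.0e-04 -1.4e-03 -1.0e+00]
dp [-250.6   45.9   76.2] rot deg [-0.08  5.72 -0.01]
```

move_arm(deltas=[{"dp": [-36,5,11],"rotation": [0,0,0]},{"dp": [-36,5,11],"rotation": [0,1,0]},{"dp": [-36,5,11],"rotation": [0,1,0]},{"dp": [-36,5,11],"rotation": [0,1,0]},{"dp": [-36,5,11],"rotation": [0,1,0]}], jaw=0, squeeze=30)

```text
t: 0.52
eef_pos: [0.4376, 0.4689, 0.1977]
ee_rot: [-1.568, -0.0, 2.61]
force: [0.4, 0.2, 0.9]
width: 0.0876
```

```bash
python3 go.py 494.8 419.5 180 -122.7
```

```text
t 0.52 tcp [437.6 468.9 197.7] F [0.35 0.2  0.93] M [ 0.1  -0.1   0.03] w 87.6 q [ 1.12  0.32 -0.11 -0.   -1.14 -0.08]
jaw yaw -120.48 tool y [-0.0018 -0.0024 -1.    ]
dp [-74.3  17.7  13.5] rot deg [-0.17  2.22  0.02]
```

move_arm(deltas=[{"dp": [-30,5,6],"rotation": [0,1,0]},{"dp": [-30,5,5],"rotation": [0,1,0]},{"dp": [-13,5,2],"rotation": [0,0,0]},{"dp": [0,0,0],"rotation": [0,0,0]}])

```text
t: 0.85
eef_pos: [0.4982, 0.4104, 0.1793]
ee_rot: [-1.563, -0.001, 2.566]
force: [0.2, -0.6, 0.2]
width: 0.0878
```

```bash
python3 go.py 494.8 419.5 130 -122.7
```

```text
t 0.85 tcp [498.2 410.4 179.3] F [ 0.22 -0.56  0.19] M [ 0.02  0.06 -0.  ] w 87.8 q [ 0.99  0.35 -0.12 -0.   -1.12  0.01]
jaw yaw -122.97 tool y [-0.005  -0.0065 -1.    ]
dp [ 7.8 49.3 -6.2] rot deg [-0.47 -0.27  0.04]
```

move_arm(deltas=[{"dp": [4,10,-3],"rotation": [-0.5,0,0]},{"dp": [4,20,-3],"rotation": [0,0,0]},{"dp": [0,20,0],"rotation": [0,0,0]},{"dp": [0,0,0],"rotation": [0,0,0]}])

```text
t: 1.18
eef_pos: [0.4948, 0.4202, 0.128]
ee_rot: [-1.573, -0.001, 2.564]
force: [-0.5, -1.1, -0.8]
width: 0.0875
```

```bash
python3 go.py 494.8 419.5 75 -122.7
python3 - <<'E'
from station import arm
from h import *
for n in ("side","top"):
    f=arm.grab_frame(n); np.savez(n+"1.npz",**f)
s=load("side1.npz");t=load("top1.npz")
crop(s,250,110,390,270,"pics/s1.png",4); crop(t,230,200,350,320,"pics/t1.png",5)
E
```

```text
t 1.18 tcp [494.8 420.2 128. ] F [-0.45 -1.09 -0.76] M [-0.17  0.19  0.07] w 87.5 q [ 1.    0.39 -0.18 -0.   -1.   -0.01]
jaw yaw -123.11 tool y [ 3.0e-04  2.4e-03 -1.0e+00]
dp [-0.4 53.   0.7] rot deg [ 0.12 -0.41  0.06]
```

View pics/s1.png

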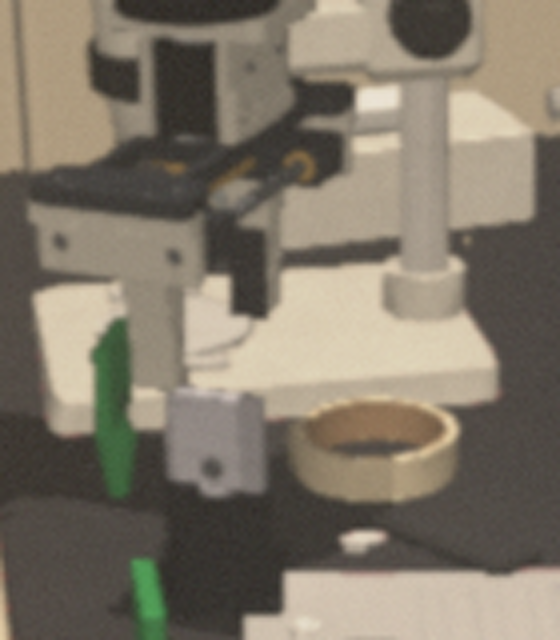

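View pics/t1.png

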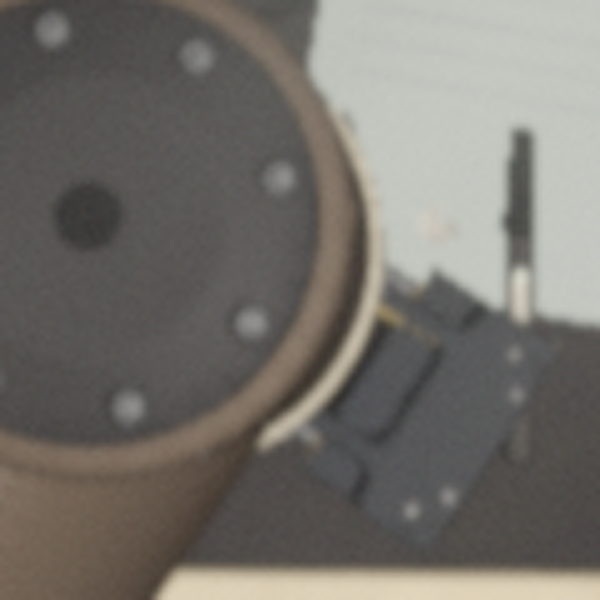

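```bash
python3 - <<'E'
from h import *
s=load("side1.npz");t=load("top0.npz")
P=pts(s)
for v in range(150,212,4): print(v, P[v,289].round(3), P[v,270].round(3))
for r in (46,56,65): print([proj(s,[494.8e-3-.546*r/1e3,.4202-.838*r/1e3,z]).round(1).tolist() for z in (.128,.178,.194)])
# fitting heights
Q=pts(t); q=Q[(Q[...,1]>0.02)&(Q[...,1]<.11)&(Q[...,0]>.55)&(Q[...,0]<.6)&(Q[...,2]>.08)]; print(np.percentile(q[:,2],[1,10,50,90,99]),np.percentile(q[:,0],[1,50,99]))
E
```

```text
150 [0.476 0.427 0.219] [ 0.569  2.293 -0.356]
154 [0.468 0.354 0.235] [0.436 0.36  0.235]
158 [0.466 0.332 0.235] [0.434 0.348 0.232]
162 [0.465 0.326 0.23 ] [0.433 0.342 0.227]
166 [0.464 0.325 0.223] [0.434 0.352 0.216]
170 [0.465 0.334 0.213] [0.433 0.352 0.209]
174 [0.465 0.337 0.204] [0.433 0.355 0.201]
178 [0.464 0.337 0.197] [0.433 0.356 0.193]
182 [0.466 0.36  0.181] [0.462 0.804 0.021]
186 [0.466 0.363 0.172] [0.459 0.773 0.022]
190 [0.466 0.361 0.166] [0.457 0.747 0.021]
194 [0.466 0.368 0.155] [0.455 0.726 0.018]
198 [0.466 0.368 0.147] [0.452 0.7   0.018]
202 [0.466 0.372 0.138] [0.449 0.663 0.023]
206 [0.465 0.368 0.131] [0.448 0.644 0.021]
210 [0.489 0.624 0.015] [0.446 0.623 0.02 ]
[[290.7, 204.8], [289.5, 179.4], [289.1, 171.1]]
[[288.3, 206.7], [287.1, 181.2], [286.6, 172.8]]
[[286.1, 208.5], [284.8, 182.8], [284.4, 174.4]]
[0.11280904 0.11760734 0.12148878 0.12553225 0.12827915] [0.5634318  0.57257639 0.58330027]
```

move_arm(deltas=[{"dp": [0,18,0.5],"rotation": [0,0,0]},{"dp": [0,18,0],"rotation": [0,0,0]},{"dp": [0,14,0],"rotation": [0,0,0]},{"dp": [0,0,0],"rotation": [0,0,0]}])

```text
t: 1.62
eef_pos: [0.498, 0.4266, 0.0878]
ee_rot: [-1.587, 0.002, 2.569]
force: [-0.1, -0.2, 0.2]
width: 0.0879
```

```bash
python3 go.py 494.8 419.5 76 -122.7
```

```text
t 1.62 tcp [498.  426.6  87.8] F [-0.1  -0.2   0.21] M [-0.14  0.12 -0.01] w 87.9 q [ 1.01  0.43 -0.22  0.   -0.91 -0.01]
jaw yaw -122.81 tool y [ 0.0107  0.0127 -0.9999]
dp [-1.1 11.7  7.9] rot deg [ 0.94 -0.12 -0.13]
```

move_arm(deltas=[{"dp": [-0.5,4,4],"rotation": [1,0,0]},{"dp": [-0.5,5,3],"rotation": [0,0,0]},{"dp": [0,0,0],"rotation": [0,0,0]}])

```text
t: 1.87
eef_pos: [0.4958, 0.422, 0.0824]
ee_rot: [-1.573, 0.003, 2.571]
force: [-0.6, -0.6, -0.1]
width: 0.0875
```

```bash
python3 go.py 494.8 419.5 76 -122.7
```

```text
t 1.87 tcp [495.8 422.   82.4] F [-0.57 -0.65 -0.12] M [-0.04  0.02 -0.04] w 87.5 q [ 1.01  0.44 -0.22  0.   -0.91 -0.01]
jaw yaw -122.7 tool y [ 3.6e-03 -2.0e-04 -1.0e+00]
dp [-0.5  6.4  2.7] rot deg [ 0.1  -0.   -0.18]
```

move_arm(deltas=[{"dp": [-0.5,6,3],"rotation": [0,0,0]},{"dp": [0,3,1],"rotation": [0,0,0]},{"dp": [0,0,0],"rotation": [0,0,0]}])

```text
t: 2.12
eef_pos: [0.4947, 0.419, 0.075]
ee_rot: [-1.576, 0.004, 2.571]
force: [-0.3, 0.2, 0.8]
width: 0.0874
```

```bash
python3 go.py 494.8 419.5 76 -122.7
```

```text
t 2.12 tcp [494.7 419.   75. ] F [-0.31  0.23  0.83] M [-0.05 -0.04  0.05] w 87.4 q [ 1.01  0.44 -0.24  0.   -0.89 -0.01]
jaw yaw -122.68 tool y [ 0.0058  0.0025 -1.    ]
dp [ 0.2 -1.  -0.5] rot deg [ 0.3   0.02 -0.2 ]
```

move_arm(deltas=[{"dp": [0,0,0],"rotation": [0,0,0]},{"dp": [0,0,0],"rotation": [0,0,0]},{"dp": [0,0,0],"rotation": [0,0,0]},{"dp": [0,0,0],"rotation": [0,0,0]},{"dp": [0,0,0],"rotation": [0,0,0]}], jaw=255, squeeze=20)

```text
t: 2.53
eef_pos: [0.495, 0.4191, 0.0758]
ee_rot: [-1.577, 0.004, 2.571]
force: [-0.5, 0.9, 1.2]
width: 0.0601
```

```bash
python3 go.py 494.8 419.5 76 -122.7
```

```text
t 2.53 tcp [495.  419.1  75.8] F [-0.46  0.92  1.24] M [-0.02  0.04 -0.02] w 60.1 q [ 1.01  0.44 -0.24  0.   -0.89 -0.01]
jaw yaw -122.69 tool y [ 0.0065  0.0032 -1.    ]
dp [ 0.4 -0.2 -0.2] rot deg [ 0.36  0.01 -0.21]
```

move_arm(deltas=[{"dp": [0,0,0],"rotation": [0.2,0,-0.2]},{"dp": [0,0,0],"rotation": [0.1,0,0]},{"dp": [0,0,0],"rotation": [0,0,0]},{"dp": [0,0,0],"rotation": [0,0,0]},{"dp": [0,0,0],"rotation": [0,0,0]}])

```text
t: 2.95
eef_pos: [0.4952, 0.4193, 0.0759]
ee_rot: [-1.571, -0.0, 2.571]
force: [-0.0, 0.4, 0.2]
width: 0.0264
```

move_arm(deltas=[{"dp": [0,0,0],"rotation": [0,0,0]},{"dp": [0,0,0],"rotation": [0,0,0]},{"dp": [0,0,0],"rotation": [0,0,0]},{"dp": [0,0,0],"rotation": [0,0,0]},{"dp": [0,0,0],"rotation": [0,0,0]}])

```text
t: 3.37
eef_pos: [0.4952, 0.4193, 0.0759]
ee_rot: [-1.572, -0.0, 2.571]
force: [0.7, -0.3, -0.0]
width: 0.0099
```

```bash
python3 go.py 494.8 419.5 76 -122.7
```

```text
t 3.37 tcp [495.2 419.3  75.9] F [ 0.73 -0.26 -0.03] M [ 0.04 -0.06  0.01] w 9.9 q [ 1.    0.44 -0.23 -0.   -0.9  -0.  ]
jaw yaw -122.69 tool y [ 3.e-04  7.e-04 -1.e+00]
dp [ 0.5 -0.1  0.1] rot deg [0.04 0.01 0.  ]
```

move_arm(deltas=[{"dp": [0,0,0],"rotation": [0,0,0]},{"dp": [0,-15,0],"rotation": [0,0,0]},{"dp": [0,-20,0],"rotation": [0,0,0]},{"dp": [0,-20,0],"rotation": [0,0,0]},{"dp": [0,-20,0],"rotation": [0,0,0]}], squeeze=60)

```text
t: 3.78
eef_pos: [0.4919, 0.4155, 0.1458]
ee_rot: [-1.557, -0.002, 2.569]
force: [0.1, -0.4, -0.5]
width: 0.0097
```

```bash
python3 go.py 495 419.5 180 -121.1
```

```text
t 3.78 tcp [491.9 415.5 145.8] F [ 0.12 -0.39 -0.54] M [ 0.08 -0.09  0.05] w 9.7 q [ 1.    0.37 -0.16 -0.   -1.05 -0.  ]
jaw yaw -122.78 tool y [-0.0092 -0.0099 -0.9999]
dp [ -0.4 -34.3  -4.6] rot deg [-0.76 -1.68  0.15]
```

move_arm(deltas=[{"dp": [0,-25,-4],"rotation": [-0.8,-1.6,0]},{"dp": [0,-10,0],"rotation": [0,0,0]},{"dp": [0,0,0],"rotation": [0,0,0]}])

```text
t: 4.03
eef_pos: [0.4947, 0.4198, 0.1851]
ee_rot: [-1.575, -0.002, 2.598]
force: [-0.1, 0.3, -2.6]
width: 0.0096
```

```bash
python3 go.py 528.6 133.5 175 -121.1
python3 - <<'E'
from station import arm
from h import *
f=arm.grab_frame("side"); np.savez("side2.npz",**f)
crop(f,250,60,390,220,"pics/s2.png",4)
E
```

```text
t 4.03 tcp [494.7 419.8 185.1] F [-0.1   0.29 -2.64] M [ 0.01 -0.03  0.  ] w 9.6 q [ 1.    0.34 -0.11 -0.   -1.12  0.03]
jaw yaw -121.16 tool y [ 2.0e-04  4.8e-03 -1.0e+00]
dp [-177.1    8.8  227.5] rot deg [ 0.24 -0.06  0.13]
```

View pics/s2.png

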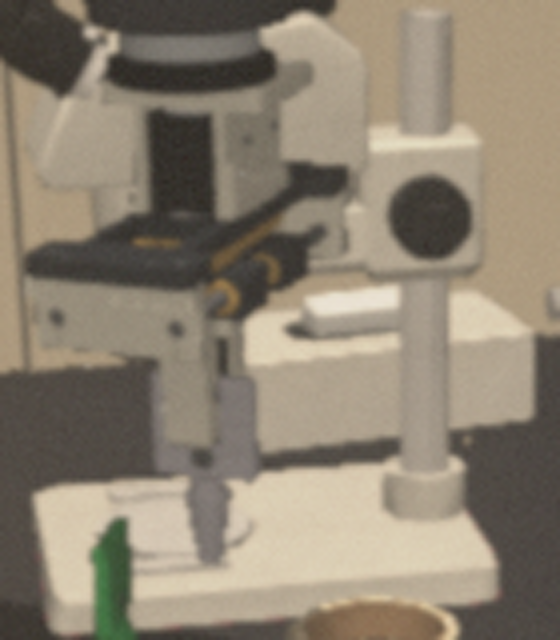

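```bash
python3 - <<'E'
from h import *
s=load("side2.npz")
for z in (.121,.131,.141): print(proj(s,[.4947,.4198,z]))
c=np.array([.4947,.4198]); a=np.radians(-121.16+90)
for d in (-.026,.026): print("wing bottom corner",proj(s,[*(c+d*np.array([np.cos(a),np.sin(a)])),.121+.044]),proj(s,[*(c+d*np.array([np.cos(a),np.sin(a)])),.121+.094]))
b=cv2.resize(s["pixels"][170:205,285:320,::-1],None,fx=16,fy=16,interpolation=cv2.INTER_CUBIC); cv2.imwrite("pics/tip.png",b)
E
```

```text
[301.44719469 199.68666852]
[301.26228242 194.84099351]
[301.07598607 189.95904813]
wing bottom corner [288.1363449  176.61101277] [286.93528549 151.35644972]
wing bottom corner [313.30675796 179.59620594] [312.57471445 153.99373416]
```

View pics/tip.png

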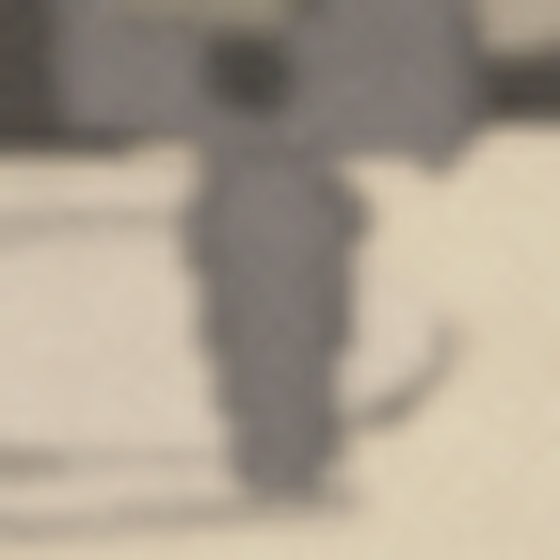

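move_arm(deltas=[{"dp": [-22,0,28],"rotation": [0,0,0]},{"dp": [-22,0,28],"rotation": [0,0,0]},{"dp": [-22,0,28],"rotation": [0,0,0]},{"dp": [-22,0,28],"rotation": [0,0,0]},{"dp": [-22,0,28],"rotation": [0,0,0]}])

```text
t: 4.5
eef_pos: [0.5123, 0.2411, 0.1737]
ee_rot: [-1.565, -0.007, 2.601]
force: [0.6, -0.8, -1.8]
width: 0.0098
```

```bash
python3 go.py 528.6 133.5 175 -121.1
```

```text
t 4.5 tcp [512.3 241.1 173.7] F [ 0.57 -0.77 -1.77] M [-0.06 -0.21  0.02] w 9.8 q [ 0.78  0.23 -0.3  -0.01 -1.05  0.25]
jaw yaw -120.95 tool y [-0.0091 -0.0018 -1.    ]
dp [-69.3  -1.3  83.9] rot deg [-0.36  0.15  0.39]
```

move_arm(deltas=[{"dp": [-22,-2,26],"rotation": [0,0,0]},{"dp": [-20,-2,25],"rotation": [0,0,0]},{"dp": [-12,0,14],"rotation": [0,0,0]},{"dp": [0,0,0],"rotation": [0,0,0]},{"dp": [0,0,0],"rotation": [0,0,0]}])

```text
t: 4.92
eef_pos: [0.5193, 0.1442, 0.1686]
ee_rot: [-1.551, -0.015, 2.591]
force: [0.1, 0.5, -1.3]
width: 0.0099
```

```bash
python3 go.py 528.6 133.5 150 -121.1
```

```text
t 4.92 tcp [519.3 144.2 168.6] F [ 0.1   0.46 -1.27] M [ 0.1  -0.14 -0.05] w 9.9 q [ 0.63  0.2  -0.35 -0.01 -1.05  0.39]
jaw yaw -121.53 tool y [-0.0233 -0.0093 -0.9997]
dp [-13.8  18.5   3.9] rot deg [-1.15 -0.44  0.86]
```

move_arm(deltas=[{"dp": [-10,3,4],"rotation": [-1.1,-0.4,0.8]},{"dp": [-3,3,0],"rotation": [0,0,0]},{"dp": [0,0,0],"rotation": [0,0,0]}])

```text
t: 5.17
eef_pos: [0.5268, 0.1339, 0.1588]
ee_rot: [-1.566, -0.004, 2.597]
force: [0.6, 0.7, -2.0]
width: 0.0096
```

```bash
python3 go.py 528.6 133.5 150 -121.1
python3 - <<'E'
from station import arm
from h import *
f=arm.grab_frame("top"); np.savez("top3.npz",**f)
crop(f,390,190,500,280,"pics/t3.png",6)
f=arm.grab_frame("side"); np.savez("side3.npz",**f)
crop(f,290,180,450,330,"pics/s3.png",4)
E
```

```text
t 5.17 tcp [526.8 133.9 158.8] F [ 0.59  0.71 -1.96] M [ 0.03 -0.04  0.01] w 9.6 q [ 0.61  0.2  -0.37 -0.   -1.    0.42]
jaw yaw -121.23 tool y [-0.0056 -0.002  -1.    ]
dp [-1.8  8.8 -0.7] rot deg [-0.26 -0.13  0.22]
```

View pics/t3.png

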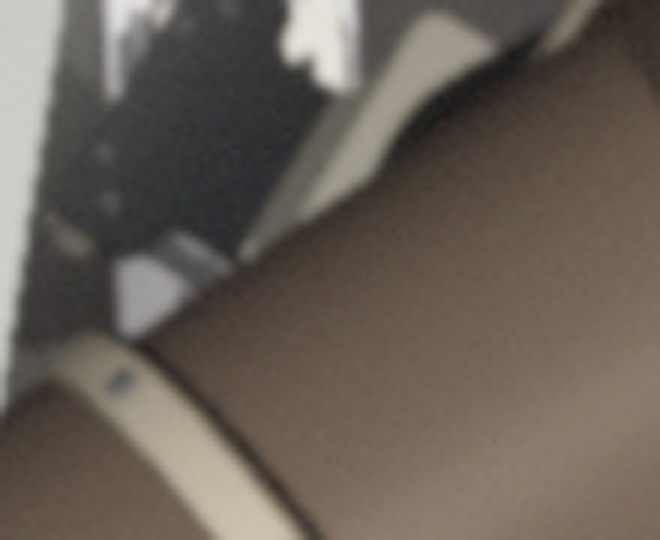

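View pics/s3.png

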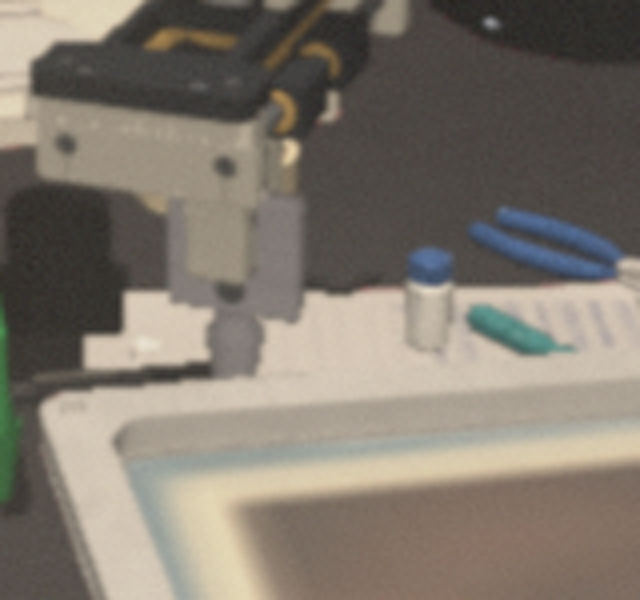

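move_arm(deltas=[{"dp": [-2,4,-1],"rotation": [-0.3,0,0.2]},{"dp": [0,4,0],"rotation": [0,0,0]},{"dp": [0,0,0],"rotation": [0,0,0]}])

```text
t: 5.52
eef_pos: [0.5292, 0.1361, 0.1505]
ee_rot: [-1.572, -0.0, 2.599]
force: [0.0, -0.6, -2.0]
width: 0.0098
```

```bash
python3 go.py 528.6 133.5 110 -121.1
python3 - <<'E'
from h import *
P=pts(load("top0.npz")); q=P[(P[...,2]>.13)&(P[...,2]<.5)&(P[...,1]<.3)&(P[...,0]>.4)&(P[...,0]<.7)]; print(np.percentile(q[:,1],[98,99,99.5,100]))
E
```

```text
t 5.52 tcp [529.2 136.1 150.5] F [ 0.02 -0.65 -1.95] M [-0.01  0.03 -0.04] w 9.8 q [ 0.61  0.21 -0.38 -0.   -0.98  0.42]
jaw yaw -121.1 tool y [ 6.0e-04  1.2e-03 -1.0e+00]
dp [-0.9 40.5  2.6] rot deg [0.07 0.   0.01]
[0.00839492 0.01101041 0.0123396  0.015385  ]
```

move_arm(deltas=[{"dp": [-0.5,8,1.5],"rotation": [0,0,0]},{"dp": [-0.5,8,1.5],"rotation": [0,0,0]},{"dp": [0,8,0.5],"rotation": [0,0,0]},{"dp": [0,0,0],"rotation": [0,0,0]}])

```text
t: 5.85
eef_pos: [0.5278, 0.1331, 0.1238]
ee_rot: [-1.572, -0.0, 2.6]
force: [0.1, 0.4, -2.2]
width: 0.0099
```

```bash
python3 go.py 528.6 133.5 110 -121.1
```

```text
t 5.85 tcp [527.8 133.1 123.8] F [ 0.11  0.45 -2.19] M [-0.12  0.07 -0.01] w 9.9 q [ 0.61  0.24 -0.42 -0.   -0.92  0.42]
jaw yaw -121.05 tool y [ 3.0e-04  1.3e-03 -1.0e+00]
dp [-0.5 13.8 -0.7] rot deg [0.07 0.05 0.02]
```

move_arm(deltas=[{"dp": [-0.5,7,-0.5],"rotation": [0,0,0]},{"dp": [0,7,0],"rotation": [0,0,0]},{"dp": [0,3,0],"rotation": [0,0,0]},{"dp": [0,0,0],"rotation": [0,0,0]}])

```text
t: 6.18
eef_pos: [0.5283, 0.1329, 0.1042]
ee_rot: [-1.571, -0.001, 2.599]
force: [0.1, 0.3, -1.3]
width: 0.0099
```

```bash
python3 go.py 528.6 133.5 98 -121.1
```

```text
t 6.18 tcp [528.3 132.9 104.2] F [ 0.13  0.32 -1.29] M [-0.03  0.02 -0.02] w 9.9 q [ 0.61  0.26 -0.44 -0.   -0.87  0.42]
jaw yaw -121.07 tool y [-8.e-04  5.e-04 -1.e+00]
dp [ 0.1  6.2 -0.7] rot deg [-0.    0.03  0.05]
```

move_arm(deltas=[{"dp": [0,2.5,-0.5],"rotation": [0,0,0]},{"dp": [0,2.5,0],"rotation": [0,0,0]},{"dp": [0,0,0],"rotation": [0,0,0]}])

```text
t: 6.43
eef_pos: [0.5288, 0.1334, 0.0987]
ee_rot: [-1.571, -0.001, 2.599]
force: [-1.3, 0.6, -2.0]
width: 0.01
```

move_arm(deltas=[{"dp": [0,2,0],"rotation": [0,0,0]},{"dp": [0,2,0],"rotation": [0,0,0]},{"dp": [0,0,0],"rotation": [0,0,0]}])

```text
t: 6.68
eef_pos: [0.5292, 0.1336, 0.0949]
ee_rot: [-1.572, -0.0, 2.599]
force: [0.5, -0.2, -1.6]
width: 0.0099
```

```bash
python3 go.py 528.6 133.5 92 -121.1
```

```text
t 6.68 tcp [529.2 133.6  94.9] F [ 0.52 -0.21 -1.63] M [-0.06  0.04  0.02] w 9.9 q [ 0.61  0.27 -0.45 -0.   -0.85  0.42]
jaw yaw -121.06 tool y [ 3.e-04  9.e-04 -1.e+00]
dp [0.5 2.9 0.4] rot deg [0.05 0.04 0.01]
```

move_arm(deltas=[{"dp": [0.4,2,0.3],"rotation": [0,0,0]},{"dp": [0,1,0],"rotation": [0,0,0]},{"dp": [0,0,0],"rotation": [0,0,0]}])

```text
t: 6.93
eef_pos: [0.5288, 0.1337, 0.0918]
ee_rot: [-1.572, 0.0, 2.6]
force: [0.3, 0.3, -1.3]
width: 0.0098
```

move_arm(deltas=[{"dp": [0,1.5,0],"rotation": [0,0,0]},{"dp": [0,1,0],"rotation": [0,0,0]},{"dp": [0,0,0],"rotation": [0,0,0]}])

```text
t: 7.18
eef_pos: [0.5291, 0.1337, 0.0893]
ee_rot: [-1.573, 0.001, 2.6]
force: [1.1, -0.3, -1.6]
width: 0.0096
```

```bash
python3 go.py 528.6 133.5 86 -121.1
```

```text
t 7.18 tcp [529.1 133.7  89.3] F [ 1.13 -0.31 -1.59] M [-0.16 -0.1   0.02] w 9.6 q [ 0.61  0.28 -0.45 -0.   -0.84  0.42]
jaw yaw -121.04 tool y [ 0.0014  0.0012 -1.    ]
dp [0.3 3.3 0.4] rot deg [ 0.1   0.06 -0.03]
```

move_arm(deltas=[{"dp": [0,1,0],"rotation": [0,0,0]},{"dp": [0,0.5,0],"rotation": [0,0,0]},{"dp": [0,0,0],"rotation": [0,0,0]}])

```text
t: 7.43
eef_pos: [0.5292, 0.1334, 0.0879]
ee_rot: [-1.572, 0.001, 2.6]
force: [-0.3, -0.7, -0.9]
width: 0.0094
```

move_arm(deltas=[{"dp": [0,1,0],"rotation": [0,0,0]},{"dp": [0,0,0],"rotation": [0,0,0]}])

```text
t: 7.6
eef_pos: [0.5291, 0.1333, 0.0868]
ee_rot: [-1.572, 0.001, 2.6]
force: [-0.0, -0.4, -2.4]
width: 0.01
```

move_arm(deltas=[{"dp": [0,1,0],"rotation": [0,0,0]},{"dp": [0,0,0],"rotation": [0,0,0]}])

```text
t: 7.77
eef_pos: [0.5291, 0.1331, 0.0857]
ee_rot: [-1.572, 0.001, 2.6]
force: [-0.5, -0.9, -3.2]
width: 0.0099
```

```bash
python3 go.py 528.6 133.5 86 -121.1
```

```text
t 7.77 tcp [529.1 133.1  85.7] F [-0.47 -0.89 -3.19] M [-0.42 -0.17  0.  ] w 9.9 q [ 0.61  0.28 -0.46  0.   -0.83  0.42]
jaw yaw -121.04 tool y [ 1.4e-03  4.0e-04 -1.0e+00]
dp [ 0.7 -0.3 -0.1] rot deg [ 0.06  0.06 -0.06]
```

move_arm(deltas=[{"dp": [0,1,0],"rotation": [0,0,0]},{"dp": [0,0,0],"rotation": [0,0,0]}])

```text
t: 7.93
eef_pos: [0.5292, 0.133, 0.0847]
ee_rot: [-1.572, 0.001, 2.6]
force: [1.0, -1.4, -2.6]
width: 0.0098
```

```bash
python3 go.py 528.6 133.5 86 -121.1
```

```text
t 7.93 tcp [529.2 133.   84.7] F [ 0.98 -1.35 -2.58] M [-0.35 -0.14 -0.01] w 9.8 q [ 0.61  0.28 -0.46  0.   -0.83  0.42]
jaw yaw -121.04 tool y [ 1.4e-03  3.0e-04 -1.0e+00]
dp [ 0.7 -1.3 -0.1] rot deg [ 0.06  0.06 -0.06]
```

move_arm(deltas=[{"dp": [0,1,0.7],"rotation": [0,0,0]},{"dp": [0,0,0],"rotation": [0,0,0]}])

```text
t: 8.1
eef_pos: [0.5292, 0.1328, 0.0841]
ee_rot: [-1.573, 0.001, 2.6]
force: [-1.2, -0.4, -3.0]
width: 0.0099
```

```bash
python3 go.py 528.6 133.5 86 -121.1
```

```text
t 8.1 tcp [529.2 132.8  84.1] F [-1.24 -0.4  -2.99] M [-0.31  0.01 -0.02] w 9.9 q [ 0.61  0.28 -0.46  0.   -0.82  0.42]
jaw yaw -121.03 tool y [ 0.0024  0.0011 -1.    ]
dp [ 0.9 -1.9 -0.3] rot deg [ 0.13  0.07 -0.09]
```

move_arm(deltas=[{"dp": [0,1,0.5],"rotation": [0,0,0]},{"dp": [0,0,0],"rotation": [0,0,0]}])

```text
t: 8.27
eef_pos: [0.5292, 0.1328, 0.0835]
ee_rot: [-1.574, 0.002, 2.6]
force: [-0.6, -0.4, -3.4]
width: 0.0099
```

```bash
python3 go.py 528.6 133.5 86 -121.1
```

```text
t 8.27 tcp [529.2 132.8  83.5] F [-0.55 -0.41 -3.39] M [-0.19  0.09 -0.  ] w 9.9 q [ 0.61  0.28 -0.46  0.   -0.82  0.42]
jaw yaw -121.02 tool y [ 0.0032  0.0018 -1.    ]
dp [ 0.9 -2.5 -0.3] rot deg [ 0.18  0.08 -0.1 ]
```

move_arm(deltas=[{"dp": [0,1,0],"rotation": [0,0,0]},{"dp": [0,0,0],"rotation": [0,0,0]}])

```text
t: 8.43
eef_pos: [0.5292, 0.1328, 0.083]
ee_rot: [-1.574, 0.002, 2.601]
force: [-0.3, -0.0, -2.7]
width: 0.0095
```

```bash
python3 go.py 528.6 133.5 86 -121.1; python3 -c "
from station import arm
print(arm.get_state()['joint_efforts'].round(2))"
```

```text
t 8.43 tcp [529.2 132.8  83. ] F [-0.31 -0.04 -2.7 ] M [-0.06  0.15  0.02] w 9.5 q [ 0.61  0.29 -0.46  0.   -0.82  0.42]
jaw yaw -121.0 tool y [ 0.0035  0.0018 -1.    ]
dp [ 0.9 -3.  -0.3] rot deg [ 0.19  0.1  -0.12]
[ 2.000e-02 -4.712e+01  2.398e+01  5.870e+00  2.500e-01  0.000e+00]
```

move_arm(deltas=[{"dp": [0,1,0],"rotation": [0,0,0]},{"dp": [0,0,0],"rotation": [0,0,0]}])

```text
t: 8.6
eef_pos: [0.5293, 0.1328, 0.0825]
ee_rot: [-1.574, 0.002, 2.601]
force: [-0.5, -0.3, -2.6]
width: 0.0105
```

```bash
python3 go.py 528.6 133.5 86 -121.1; python3 -c "
from station import arm
print(arm.get_state()['joint_efforts'].round(2))"
```

```text
t 8.6 tcp [529.3 132.8  82.5] F [-0.52 -0.31 -2.57] M [-0.02  0.34 -0.05] w 10.5 q [ 0.61  0.29 -0.46  0.   -0.82  0.42]
jaw yaw -120.98 tool y [ 0.0038  0.0018 -1.    ]
dp [ 0.9 -3.5 -0.2] rot deg [ 0.2   0.12 -0.14]
[ -0.12 -46.98  24.04   5.98   0.36   0.  ]
```

move_arm(deltas=[{"dp": [0,1,0],"rotation": [0.2,0,-0.1]}])

```text
t: 8.68
eef_pos: [0.5296, 0.1329, 0.0823]
ee_rot: [-1.571, 0.001, 2.601]
force: [-4.9, -0.6, 13.3]
width: 0.0094
```

```bash
python3 go.py 528.6 133.5 86 -121.1
```

```text
t 8.68 tcp [529.6 132.9  82.3] F [-4.86 -0.58 13.33] M [-0.12  1.56 -0.02] w 9.4 q [ 0.61  0.29 -0.46  0.   -0.82  0.42]
jaw yaw -120.96 tool y [ 1.5e-03 -1.0e-04 -1.0e+00]
dp [ 1.2 -3.7  0. ] rot deg [ 0.04  0.14 -0.08]
```

move_arm(deltas=[{"dp": [0,1.5,0],"rotation": [0,0,0]}])

```text
t: 8.77
eef_pos: [0.5299, 0.133, 0.0817]
ee_rot: [-1.571, 0.002, 2.602]
force: [-6.3, -0.9, 14.7]
width: 0.0096
```

```bash
python3 go.py 528.6 133.5 86 -121.1
```

```text
t 8.77 tcp [529.9 133.   81.7] F [-6.33 -0.92 14.69] M [-0.28  2.51  0.06] w 9.6 q [ 0.61  0.29 -0.46  0.   -0.82  0.42]
jaw yaw -120.93 tool y [ 1.9e-03 -4.0e-04 -1.0e+00]
dp [ 1.4 -4.3  0.2] rot deg [ 0.04  0.17 -0.1 ]
```

move_arm(deltas=[{"dp": [0.6,0.9,0.3],"rotation": [0,-3,0]}])

```text
t: 8.85
eef_pos: [0.5294, 0.1329, 0.0815]
ee_rot: [-1.571, 0.002, 2.654]
force: [-2.3, -1.0, 7.6]
width: 0.0098
```

```bash
python3 go.py 528.8 133.0 82 -121.1
```

```text
t 8.85 tcp [529.4 132.9  81.5] F [-2.33 -1.01  7.6 ] M [-0.56  0.88 -0.07] w 9.8 q [ 0.61  0.29 -0.46  0.   -0.82  0.47]
jaw yaw -117.96 tool y [ 2.2e-03 -6.0e-04 -1.0e+00]
dp [ 0.6 -0.5  0.2] rot deg [ 0.03  3.14 -0.12]
```

move_arm(deltas=[{"dp": [0.4,1.2,0.2],"rotation": [0,-2.5,-0.1]}])

```text
t: 8.93
eef_pos: [0.5294, 0.1329, 0.0814]
ee_rot: [-1.571, 0.001, 2.7]
force: [-3.7, -2.7, 12.7]
width: 0.0096
```

```bash
python3 go.py 528.8 133.0 82 -121.1
```

```text
t 8.93 tcp [529.4 132.9  81.4] F [-3.67 -2.7  12.7 ] M [-0.95  1.24 -0.28] w 9.6 q [ 0.61  0.29 -0.46  0.   -0.82  0.52]
jaw yaw -115.3 tool y [ 0.0016 -0.     -1.    ]
dp [ 0.6 -0.6  0.2] rot deg [ 0.04  5.8  -0.08]
```

move_arm(deltas=[{"dp": [0.5,1.3,0.5],"rotation": [0,-2.5,0]}])

```text
t: 9.02
eef_pos: [0.5294, 0.1328, 0.0812]
ee_rot: [-1.572, 0.003, 2.746]
force: [-3.2, 0.5, 12.4]
width: 0.0098
```

```bash
python3 go.py 528.6 132.6 82 -121.1
```

```text
t 9.02 tcp [529.4 132.8  81.2] F [-3.2   0.54 12.36] M [-0.04  1.31 -0.23] w 9.8 q [ 0.61  0.29 -0.46  0.   -0.82  0.57]
jaw yaw -112.67 tool y [ 3.e-03  2.e-04 -1.e+00]
dp [ 0.7 -0.8  0.5] rot deg [ 0.09  8.43 -0.15]
```

move_arm(deltas=[{"dp": [0.5,1.4,0.2],"rotation": [0.1,-2.5,-0.15]}])

```text
t: 9.1
eef_pos: [0.5295, 0.1328, 0.081]
ee_rot: [-1.571, 0.001, 2.792]
force: [-4.0, -1.8, 14.4]
width: 0.0097
```

move_arm(deltas=[{"dp": [0.5,1.4,0.2],"rotation": [0,-2.5,0]}])

```text
t: 9.18
eef_pos: [0.5295, 0.1328, 0.0809]
ee_rot: [-1.571, 0.002, 2.838]
force: [-3.9, -1.8, 14.0]
width: 0.0096
```

```bash
python3 go.py 528.8 132.8 82 -121.1
```

```text
t 9.18 tcp [529.5 132.8  80.9] F [-3.9  -1.8  14.03] M [-0.66  1.72 -0.31] w 9.6 q [ 0.61  0.29 -0.46  0.   -0.82  0.66]
jaw yaw -107.4 tool y [ 2.4e-03 -2.0e-04 -1.0e+00]
dp [ 0.7 -1.1  0.2] rot deg [ 0.05 13.7  -0.13]
```

move_arm(deltas=[{"dp": [0.6,1.4,0.2],"rotation": [0.1,-2.5,-0.1]},{"dp": [0.6,1.4,0.2],"rotation": [0,-2.5,0]}])

```text
t: 9.35
eef_pos: [0.5295, 0.1328, 0.0806]
ee_rot: [-1.57, 0.003, 2.93]
force: [-5.0, -1.4, 13.3]
width: 0.0096
```

move_arm(deltas=[{"dp": [0.6,1.4,0.2],"rotation": [0,-2.5,-0.1]},{"dp": [0.6,1.4,0.2],"rotation": [0,-2.5,0]}])

```text
t: 9.52
eef_pos: [0.5295, 0.1328, 0.0804]
ee_rot: [-1.571, 0.004, 3.022]
force: [-3.4, -0.7, 12.7]
width: 0.0101
```

```bash
python3 go.py 528.8 132.8 82 -121.1
```

```text
t 9.52 tcp [529.5 132.8  80.4] F [-3.41 -0.68 12.75] M [-0.43  1.6  -0.38] w 10.1 q [ 0.61  0.29 -0.47  0.   -0.81  0.84]
jaw yaw -96.86 tool y [ 4.e-03 -3.e-04 -1.e+00]
dp [ 0.7 -1.6  0.1] rot deg [ 0.06 24.24 -0.23]
```

move_arm(deltas=[{"dp": [0.6,1.5,0.1],"rotation": [0,-2.5,-0.2]},{"dp": [0.6,1.5,0.1],"rotation": [0,-2.5,-0.1]}])

```text
t: 9.68
eef_pos: [0.5296, 0.1328, 0.0801]
ee_rot: [-1.571, 0.002, 3.114]
force: [-4.6, -1.3, 14.8]
width: 0.0096
```

move_arm(deltas=[{"dp": [0.6,1.5,0.1],"rotation": [0,-2.5,-0.1]},{"dp": [0.6,1.5,0.1],"rotation": [0,-2.5,-0.1]}])

```text
t: 9.85
eef_pos: [0.5296, 0.1327, 0.0799]
ee_rot: [-1.572, 0.001, -3.078]
force: [-3.9, -0.6, 14.1]
width: 0.0097
```

```bash
python3 go.py 528.8 132.8 82 -121.1
```

```text
t 9.85 tcp [529.6 132.7  79.9] F [-3.9  -0.62 14.08] M [-0.39  1.75 -0.33] w 9.7 q [ 0.6   0.29 -0.46 -0.   -0.82  1.03]
jaw yaw -86.33 tool y [ 0.001  0.001 -1.   ]
dp [ 0.8 -2.1 -0.1] rot deg [ 0.07 34.77 -0.04]
```

move_arm(deltas=[{"dp": [0.6,1.5,0],"rotation": [0.1,-2.5,-0.1]},{"dp": [0.6,1.5,0],"rotation": [0,-2.5,-0.1]}])

```text
t: 10.02
eef_pos: [0.5297, 0.1328, 0.0796]
ee_rot: [-1.57, 0.0, -2.986]
force: [-4.2, -1.7, 14.5]
width: 0.0099
```

move_arm(deltas=[{"dp": [0.6,1.5,0],"rotation": [0,-2.5,-0.1]},{"dp": [0.6,1.5,0],"rotation": [0,-2.5,-0.1]}])

```text
t: 10.18
eef_pos: [0.5297, 0.1328, 0.0794]
ee_rot: [-1.57, -0.0, -2.894]
force: [-3.9, -1.2, 14.3]
width: 0.0094
```

```bash
python3 go.py 528.8 132.8 82 -121.1
```

```text
t 10.18 tcp [529.7 132.8  79.4] F [-3.88 -1.19 14.32] M [-0.38  1.75 -0.33] w 9.4 q [ 0.6   0.29 -0.46  0.   -0.82  1.21]
jaw yaw -75.81 tool y [-1.e-04 -7.e-04 -1.e+00]
dp [ 0.9 -2.6 -0.2] rot deg [-4.000e-02  4.529e+01 -0.000e+00]
```

move_arm(deltas=[{"dp": [0.6,1.5,-0.1],"rotation": [0,-2.5,0]},{"dp": [0.6,1.5,-0.1],"rotation": [0,-2.5,-0.1]}])

```text
t: 10.35
eef_pos: [0.5297, 0.1328, 0.0793]
ee_rot: [-1.57, 0.001, -2.802]
force: [-4.6, -1.0, 13.7]
width: 0.01
```

move_arm(deltas=[{"dp": [0.6,1.5,-0.1],"rotation": [0,-2.5,-0.1]},{"dp": [0.6,1.5,-0.1],"rotation": [0,-2.5,0]}])

```text
t: 10.52
eef_pos: [0.5297, 0.1328, 0.079]
ee_rot: [-1.569, 0.002, -2.71]
force: [-4.0, -1.1, 14.7]
width: 0.0096
```

move_arm(deltas=[{"dp": [0.6,1.5,-0.2],"rotation": [0,-2.5,-0.1]},{"dp": [0.6,1.5,-0.2],"rotation": [0,-2.5,0]}])

```text
t: 10.68
eef_pos: [0.5296, 0.1328, 0.0788]
ee_rot: [-1.568, 0.002, -2.619]
force: [-4.3, -0.8, 14.6]
width: 0.0097
```

```bash
python3 go.py 528.8 132.8 82 -50
```

```text
t 10.68 tcp [529.6 132.8  78.8] F [-4.3  -0.77 14.57] M [-0.6   1.83 -0.38] w 9.7 q [ 0.61  0.29 -0.47  0.   -0.81  1.48]
jaw yaw -60.03 tool y [ 0.0032 -0.0011 -1.    ]
dp [ 0.7 -3.2 -0.4] rot deg [ -0.16 -10.03  -0.12]
```

move_arm(deltas=[{"dp": [0.6,1.5,-0.2],"rotation": [-0.1,-2.5,-0.1]},{"dp": [0.6,1.5,-0.2],"rotation": [0,-2.5,0]}])

```text
t: 10.85
eef_pos: [0.5296, 0.1328, 0.0787]
ee_rot: [-1.569, 0.003, -2.527]
force: [-4.7, -0.4, 14.8]
width: 0.0098
```

move_arm(deltas=[{"dp": [0.6,1.5,-0.2],"rotation": [0,-2.5,-0.1]},{"dp": [0.6,1.5,-0.2],"rotation": [0,-2.5,0]}])

```text
t: 11.02
eef_pos: [0.5296, 0.1328, 0.0785]
ee_rot: [-1.567, 0.004, -2.435]
force: [-4.5, -0.7, 14.8]
width: 0.01
```

```bash
python3 go.py 528.8 132.8 82 -50
python3 - <<'E'
from station import arm
from h import *
f=arm.grab_frame("top"); np.savez("top4.npz",**f)
crop(f,390,160,520,280,"pics/t4.png",5)
E
```

```text
t 11.02 tcp [529.6 132.8  78.5] F [-4.46 -0.72 14.77] M [-0.31  2.   -0.34] w 10.0 q [ 0.61  0.29 -0.47  0.   -0.81  1.67]
jaw yaw -49.52 tool y [ 5.1e-03 -1.0e-04 -1.0e+00]
dp [ 0.6 -3.5 -0.5] rot deg [-0.19  0.48 -0.22]
```

View pics/t4.png

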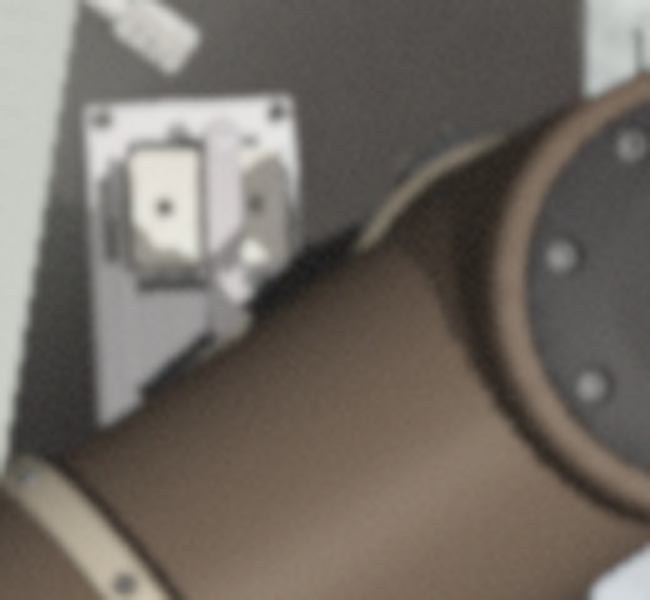

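move_arm(deltas=[{"dp": [0.6,1.5,-0.3],"rotation": [-0.1,-2.5,-0.1]}])

```text
t: 11.15
eef_pos: [0.5295, 0.1328, 0.0784]
ee_rot: [-1.568, 0.004, -2.388]
force: [-3.5, -0.5, 14.2]
width: 0.0095
```

move_arm(deltas=[{"dp": [0.3,0.5,-0.2],"rotation": [0,0,0]},{"dp": [0,0,0],"rotation": [0,0,0]},{"dp": [0,0,0],"rotation": [0,0,0]}])

```text
t: 11.4
eef_pos: [0.5293, 0.1326, 0.0785]
ee_rot: [-1.568, 0.004, -2.386]
force: [-0.9, -0.0, 2.9]
width: 0.0094
```

```bash
python3 go.py 528.8 132.8 82 -50
```

```text
t 11.4 tcp [529.3 132.6  78.5] F [-0.94 -0.01  2.87] M [-0.2   0.5  -0.19] w 9.4 q [ 0.61  0.29 -0.47  0.   -0.81  1.72]
jaw yaw -46.73 tool y [ 4.9e-03  9.0e-04 -1.0e+00]
dp [ 0.2 -3.5 -0.5] rot deg [-0.15  3.27 -0.24]
```

move_arm(deltas=[{"dp": [0,0,0],"rotation": [0,0,0]},{"dp": [0,0,0],"rotation": [0,0,0]},{"dp": [0,0,0],"rotation": [0,0,0]},{"dp": [0,0,0],"rotation": [0,0,0]}], jaw=185)

```text
t: 11.73
eef_pos: [0.5297, 0.133, 0.0778]
ee_rot: [-1.568, 0.004, -2.387]
force: [0.2, 0.3, 0.3]
width: 0.0235
```

```bash
python3 go.py 528.8 132.8 82 -50
python3 - <<'E'
from station import arm
from h import *
f=arm.grab_frame("top"); np.savez("top5.npz",**f)
crop(f,390,160,520,280,"pics/t5.png",5)
E
```

```text
t 11.73 tcp [529.7 133.   77.8] F [0.22 0.3  0.35] M [-0.13 -0.05 -0.  ] w 23.5 q [ 0.61  0.29 -0.47  0.   -0.81  1.72]
jaw yaw -46.75 tool y [ 0.005   0.0011 -1.    ]
dp [ 0.8 -4.2 -0.5] rot deg [-0.15  3.25 -0.26]
```

View pics/t5.png

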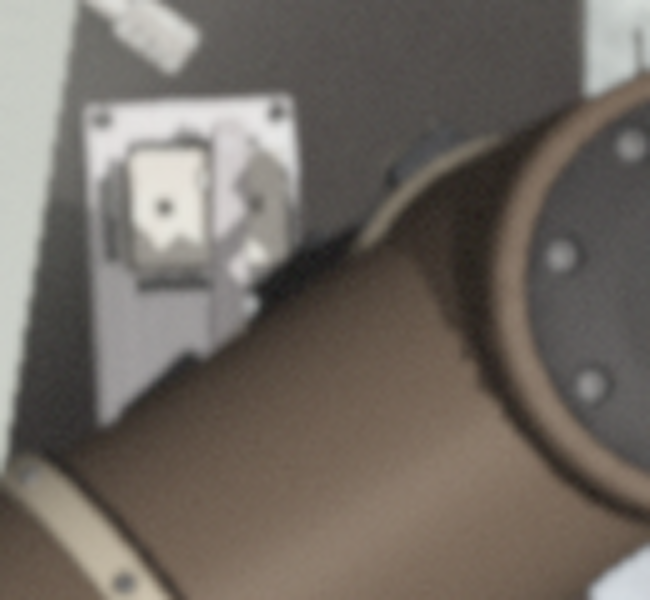

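```bash
python3 - <<'E'
from h import *
for n,pl in (("top4.npz",[(222,125),(222,200)]),("top5.npz",[(231,125),(230,190)])):
    f=load(n)
    for (a,b) in pl:
        p=ray(f,390+a/5-.4,160+b/5-.4,.054); d=p[:2]-[.5287,.1335]; print(n,p.round(4),1.2+np.arctan2(d[1],d[0])-np.radians(3.03))
E
```

```text
top4.npz [0.6424 0.1353 0.054 ] 1.1627673291998317
top4.npz [0.6132 0.1354 0.054 ] 1.1692536353106504
top5.npz [0.6424 0.1318 0.054 ] 1.132171859462308
top5.npz [0.6171 0.1323 0.054 ] 1.1332071763392506
```

move_arm(deltas=[{"dp": [0,-6,0],"rotation": [0,0,0]},{"dp": [0,-8,0],"rotation": [0,0,0]},{"dp": [0,-8,0],"rotation": [0,0,0]},{"dp": [0,-8,0],"rotation": [0,0,0]}])

```text
t: 12.12
eef_pos: [0.5286, 0.1324, 0.1084]
ee_rot: [-1.569, 0.001, -2.387]
force: [1.2, -0.7, 0.4]
width: 0.0245
```

```bash
python3 go.py 529.5 133 170 -46.7
```

```text
t 12.12 tcp [528.6 132.4 108.4] F [ 1.18 -0.69  0.44] M [-0.07 -0.07  0.04] w 24.5 q [ 0.61  0.25 -0.43  0.   -0.88  1.72]
jaw yaw -46.76 tool y [ 1.8e-03 -9.0e-04 -1.0e+00]
dp [ -1.1 -61.6   0.3] rot deg [-0.11 -0.06 -0.04]
```

Wing top is at about 109 mm; continue up, then back toward +y to uncover the fixture.

move_arm(deltas=[{"dp": [-0.5,-12,0],"rotation": [0,0,0]},{"dp": [0,-20,0],"rotation": [0,0,0]},{"dp": [0,-30,0],"rotation": [0,0,0]},{"dp": [0,-30,0],"rotation": [0,0,0]}])

```text
t: 12.45
eef_pos: [0.5263, 0.1316, 0.203]
ee_rot: [-1.571, -0.005, -2.387]
force: [0.4, 1.4, 0.3]
width: 0.0239
```

```bash
python3 go.py 500 350 220 -90
```

```text
t 12.45 tcp [526.3 131.6 203. ] F [0.41 1.39 0.31] M [-0.02 -0.25 -0.03] w 23.9 q [ 0.61  0.16 -0.31  0.   -1.1   1.72]
jaw yaw -46.79 tool y [-0.0038 -0.0036 -1.    ]
dp [-130.2  -17.7 -177.2] rot deg [-0.11 43.21  0.28]
```

move_arm(deltas=[{"dp": [-20,-5,-27],"rotation": [0,0,0]},{"dp": [-22,-5,-30],"rotation": [0,0,0]},{"dp": [-22,-3,-30],"rotation": [0,0,0]},{"dp": [-22,-3,-30],"rotation": [0,0,0]},{"dp": [-22,0,-30],"rotation": [0,0,0]}])

```text
t: 12.87
eef_pos: [0.508, 0.3145, 0.2367]
ee_rot: [-1.568, 0.015, -2.396]
force: [0.3, 0.0, -0.2]
width: 0.0243
```

move_arm(deltas=[{"dp": [-20,0,-27],"rotation": [0,0,0]},{"dp": [0,0,0],"rotation": [0,0,0]},{"dp": [0,0,0],"rotation": [0,0,0]}])

```text
t: 13.12
eef_pos: [0.503, 0.3567, 0.2407]
ee_rot: [-1.569, 0.02, -2.391]
force: [-1.1, -0.4, -0.0]
width: 0.024
```

```bash
python3 go.py
python3 - <<'E'
from station import arm
from h import *
f=arm.grab_frame("top"); np.savez("top6.npz",**f)
crop(f,395,165,495,275,"pics/t6.png",5)
E
```

```text
t 13.12 tcp [503.  356.7 240.7] F [-1.06 -0.42 -0.03] M [-0.22 -0.    0.09] w 24.0 q [ 0.94  0.24 -0.12  0.01 -1.19  1.38]
jaw yaw -46.97 tool y [ 0.0164  0.0123 -0.9998]
```

View pics/t6.png

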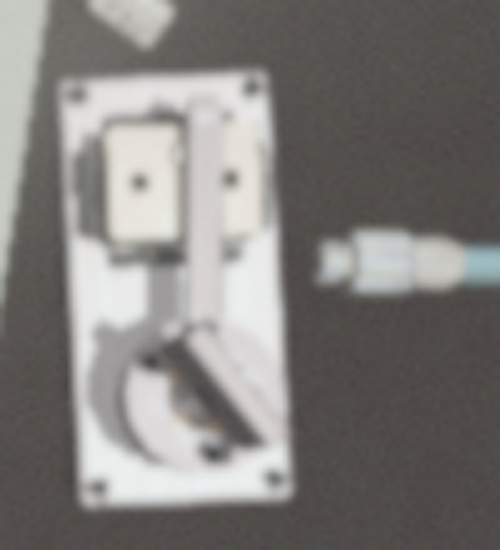

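```bash
python3 - <<'E'
from station import arm
from h import *
f=load("top6.npz")
for z in (.105,.108): print(ray(f,395+236/5-.4,165+385/5-.4,z).round(4))
for a,b in ((205,105),(204,200),(205,300)):
    p=ray(f,395+a/5-.4,165+b/5-.4,.054); d=p[:2]-[.5287,.1335]; print(p.round(4),1.2+np.arctan2(d[1],d[0])-np.radians(3.03))
p0=pts(f)[225:255,425:455]; q=p0[p0[...,2]>.09]; print("wing depth",q.mean(0).round(4),np.median(q[:,2]),len(q))
crop(f,418,225,458,262,"pics/t6k.png",14)
E
```

```text
[0.5286 0.1325 0.105 ]
[0.5284 0.1332 0.108 ]
[0.6405 0.1322 0.054 ] 1.1354261953374902
[0.6035 0.1327 0.054 ] 1.1364323708018724
[0.5648 0.1324 0.054 ] 1.1178008615564918
wing depth [0.5269 0.1405 0.1316] 0.1079353480750399 217
```

View pics/t6k.png

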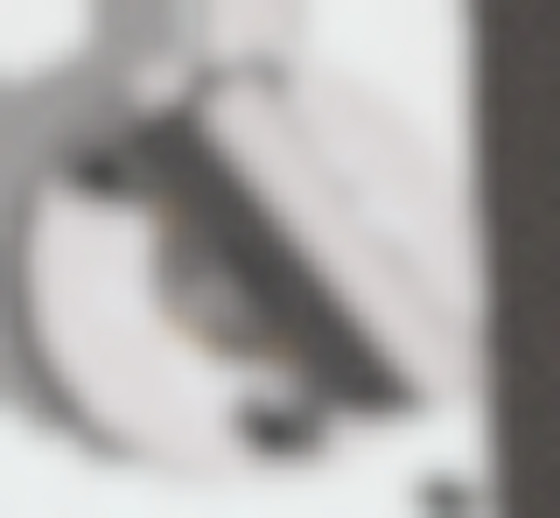

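move_arm(deltas=[{"dp": [0,0,0],"rotation": [0,0,0]},{"dp": [0,0,0],"rotation": [0,0,0]},{"dp": [0,0,0],"rotation": [0,0,0]},{"dp": [0,0,0],"rotation": [0,0,0]},{"dp": [0,0,0],"rotation": [0,0,0]}])

```text
t: 13.58
eef_pos: [0.5038, 0.3529, 0.2425]
ee_rot: [-1.569, 0.022, -2.394]
force: [-0.0, 0.3, 1.3]
width: 0.024
```

move_arm(deltas=[{"dp": [0,0,0],"rotation": [0,0,0]},{"dp": [0,0,0],"rotation": [0,0,0]},{"dp": [0,0,0],"rotation": [0,0,0]},{"dp": [0,0,0],"rotation": [0,0,0]},{"dp": [0,0,0],"rotation": [0,0,0]}])

```text
t: 14.0
eef_pos: [0.5043, 0.3513, 0.2427]
ee_rot: [-1.569, 0.022, -2.396]
force: [0.4, -0.1, -0.3]
width: 0.0241
```

```bash
python3 - <<'E'
from station import arm
from h import *
f=arm.grab_frame("top"); np.savez("top7.npz",**f)
g=load("top6.npz")
d=np.abs(f["pixels"].astype(int)-g["pixels"].astype(int))[165:275,395:495].sum(2); print(arm.get_state()["t"],d.mean(),d.max(),(d>40).sum())
E
```

```text
14.05 4.72 254 83
```

```bash
python3 - <<'E'
from h import *
f=load("top7.npz");g=load("top6.npz")
d=np.abs(f["pixels"].astype(int)-g["pixels"].astype(int))[165:275,395:495].sum(2); v,u=np.where(d>40); print(u.min(),u.max(),v.min(),v.max(),np.median(u),np.median(v))
a=cv2.resize(np.hstack([g["pixels"][165:275,395:475],f["pixels"][165:275,395:475]])[:,:,::-1],None,fx=4.5,fy=4.5,interpolation=2); cv2.imwrite("pics/t67.png",a)
E
```

```text
0 2 44 83 1.0 66.0
```

View pics/t67.png

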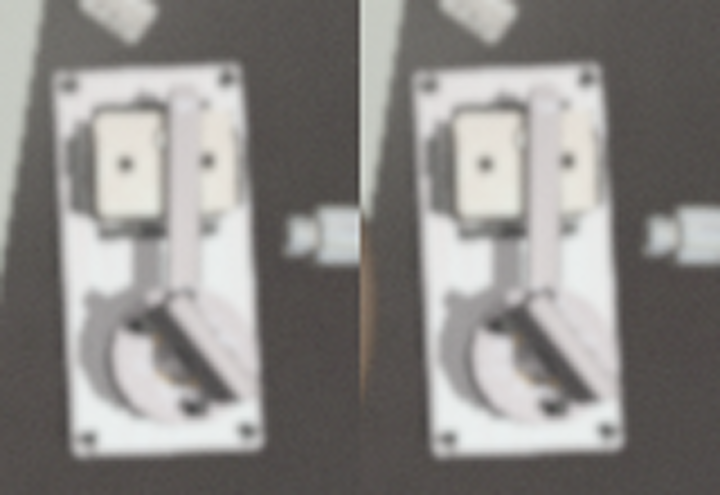

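The two pictures, about 0.9 s apart, show no change on the fixture; only the arm at the left edge differs. The bar is steady at about 1.13 rad, the key stands in the socket, and the block is in place. I'm handing the job in.

```bash
python3 -c "
from station import arm
print(arm.job_done()); print(arm.get_state()['t'])"
```

```text
the job is handed in; nothing more can be done
None
the job is handed in; nothing more can be done
```

I took the steel key (not the green look-alikes) from its stand and lowered it into the socket. I then pressed and turned it about 75 degrees and let go, with the jaws only part-open to miss the blue-and-white fitting beside the fixture. The job was handed in at about 14 s.

- **Force:** After allowing for the key's weight, I pressed with about 14 to 17 N through nearly the whole turn. One reading, over the first few degrees of slack before the keeper was driven, was about 10 N. The readings at the end of each move never showed more than about 17 N, but I could not see peaks between them. The key sank about 3 mm over the turn.
- **Springback:** On release the keeper moved back by about 0.07 rad, then stayed at about 1.13 rad. The last two pictures, about 0.9 s apart, show no change on the fixture.
- **Key:** The centre of the wing's top is within about 1 mm of the socket axis, and its height puts the tip at about 14 mm above the table. The tip itself is hidden, so its position is inferred.
- **Block:** It looks unmoved in its nest in the last pictures; I did not measure its exact offset.
- **Not checked:** The bushing cannot be seen directly, so that it stayed put is inferred from the force readings.
- **Disagreement:** During pressing the arm sat about 1 mm further in +x than the socket axis I had measured. That put a sideways force of about 4 N on the arm, which was gone after release.

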